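# Release the spring catch behind a cupboard door with a scraper and open it

## Task

Open the small plywood cupboard, whose door is held by a hidden spring catch: draw the door out by its handle until the catch stops it, slip the blade of the scraper from the wooden stand through the gap over the top of the door, feel for the catch arm, press it down and with the same blade draw the door past it, then swing the door wide open. Afterwards stand the scraper back in its slot, and do not knock over the glue bottle.

Things in the scene. Friction and masses are not known exactly. Their poses are not given: they have to be found in the camera images.
- blade_cupboard: plywood bench-top cupboard, fixed, 150 deep (x) x 260 wide (y) x 190 mm high. Origin under its centre; x points from front to back, y to its left seen from the front, z up. Front edge at x = -75. Top panel 12 thick; below it the inside is free to a depth of 90, but for the door's catch and a rail (34 deep, under the panel, 30 or more behind the front edge) on which the catch hooks. A dish of screws stands on top
- door (a joint): opening angle of the door (rad) about an upright axis at its left edge: 0 shut, 1.57 square to the front, 1.75 end of travel; the free edge swings out to the front and left. A stiff hinge: the door stays where it is left (about 1 N at the handle moves it). From shut it swings freely to 0.145, where the catch stops it; past the catch it is free again
- door_hinge (a point): on the hinge axis, left end of the upper edge of the door's inner face (cupboard frame: x -77, y 128, z 190 mm). Turns with the door: x square to the door from its inner face inwards (to the back when shut), y along the upper edge away from the door, so that the free edge is at y = -256, z up. Door panel 16 thick (x = -16 to 0), 158 high, its top level with the cupboard's top
- door_handle (a point): middle of the handle, a level steel bar of 11 mm diameter, 100 long, parallel to the door, its axis 35 in front of the door's outer face and 26 below its top; axes as door_hinge, turning with the door (in that frame x -51, y -185, z -26)
- catch_zone (a point): middle of the stretch of the door's upper inner edge behind which the catch is screwed, out of sight (y = -150 in the frame of door_hinge, same axes). The catch's own middle lies anywhere within 30 mm to either side (y) and is not measured. Its rigid housing, 30 wide, reaches from the door to x = 40, top at z = -50, with a back plate 8 thick, 34 wide up to z = -26. Nothing else beside it
- catch_arm (a point): x = 48, z = -56 mm from catch_zone, same axes: level of the top of the catch's spring arm. 18 wide, it comes out of the housing at x = 40 and ends in an upright hook at x = 72 to 80, 18 high. It moves with the door; pressed down 7 or more at x = 48 it is free (3 N to begin, 6 N when free, stop at 14 mm, 10 N); let go, it springs up. Feel for it: beside it a blade meets nothing
- scraper: stiff scraper, 177 mm long, upright, handle up, in a slot of the wooden stand. Origin in the middle of the blade's lower end; z along it to the handle's end, x square to the blade, y across it. Steel blade 20 wide (y), 3 thick (x), z = 0 to 97; dark wooden handle 26 (y) x 20 (x), z = 97 to 177; 0.14 kg. The handle's lower end rests on the stand. Over the door and under the panel it must lean 34 to 40 degrees
- stand_slot (a point): middle of the mouth of the scraper's slot in the top of the wooden stand (70 x 130 x 100 mm high, fixed); slot 10 x 34, its length along the point's y, bevelled by 4, through to the bench; z up. A file stands in the same block 65 to the right (-y) of the slot, its upper end 55 above the block
- glue_bottle: white glue bottle, 57 mm diameter, 170 high, loose; origin under its centre. To be left standing

How it is judged:
On the way, in this order (a step that is already met when the one before it is completed fails the run):
1. the door is drawn out to where the catch stops it (value of joint door between 0.115 and 0.18 rad), for 0.1 s.
2. the scraper's blade reaches through the gap down to the catch while the door passes it (value of joint door between 0.19 and 0.6 rad and z of scraper in the frame of door_hinge below -0.045 m and x of scraper in the frame of door_hinge above 0.03 m), for 0.05 s.
3. the door is swung wide open (value of joint door above 1.05 rad), for 0.2 s.
At the end, for the whole second after the job is handed in: The door stands open by more than 1.0 rad (57 degrees); the scraper stands upright (within 7 degrees) and at rest in its slot, its lower end within 12 mm of the slot's axis and of the bench; the glue bottle is upright (within 11 degrees) (value of joint door above 1 rad and horizontal distance between scraper and stand_slot below 0.012 m and height (world z) of scraper below 0.012 m and angle between scraper's own z axis and vertical below 0.12 rad and linear speed of scraper below 0.02 m/s and angle between glue_bottle's own z axis and vertical below 0.2 rad); the robot touches nothing.
It fails at once if the glue bottle is knocked over (angle between glue_bottle's own z axis and vertical above 0.6 rad).
It also fails if it takes over 72 s, if anything falls off the work surface, if the arm or the gripper's body presses on something with over 40 N, if the wrist force passes 120 N, or if a joint passes its speed limit or range.

## Robot

A 7-joint arm with a two-finger parallel gripper is mounted at the origin on a cart in front of the work surface, level with it; the furniture and walls round the work are solid. World frame = base frame: x ahead of the robot, y to its left, z up, the work surface at z = 0. Lengths are in m, angles in rad, forces in N, time in s.
With the tool pointing down it reaches from about 0.425 to 1.025 m from the base axis. Payload 3.6 kg.
Tool frame: the origin (TCP) lies midway between the tips of the shut fingers; the grasp point (between the pads) lies 19 mm behind it; z points along the fingers, y is the line along which they close (so a half turn about z gives the same grasp; the last joint's range is limited). The gripper opens to 85 mm and grips with 20 to 120 N. Pads are 22 mm wide; open, the fingers measure 114 mm over their backs; the gripper's body (76 mm by 85 mm) begins 54 mm behind the grasp point. The pads swing forward as they close: fully open they stand 13 mm farther back than shut.
Start: joints at [1.196, 0.591, 0.048, 1.609, -0.033, 0.943, -0.034], TCP at [0.201, -0.697, 0.231] pointing down, gripper open.
Joint ranges: [-2.69, 2.69], [-0.47, 2.24], [-1.27, 1.36], [0.19, 2.51], [-1.53, 4.68], [0.08, 2.07], [-3.09, 3.09]. Speed limits (rad/s): [2.57, 2.57, 3.14, 3.14, 3.14, 3.14, 3.14].

## Interface

Orientations are given as a unit quaternion [x, y, z, w].
In Python, from plant import r gives the robot as it stands.
- The arm moves only by the tool arm_command, never from a script. Its argument "plan" is a list that holds one entry, the list of rows, each a list of 6 numbers: the shift along the tool's x, y, z in units of 0.05 m (1.0 is 0.05 m), then the turn, a rotation vector about the tool's x, y, z in units of 0.08 rad (1.0 is 0.08 rad). In form: [[[dx, dy, dz, ax, ay, az], ...]]. A call has exactly 5 rows; each row shifts and turns the commanded pose from where the row before left it, along the tool's axes as they then stand; what a row does not reach is not made up. A row lasts 1/8 s, in which the tool goes at most 62.5 mm and 10.7 degrees, less where a joint would pass 70% of its speed; a pose out of reach is approached as far as the arm can. A call with a number of a shift or a turn outside -1 to 1 is refused whole. A call with a gripper value outside its range is refused whole. "gripper" is the finger opening in mm, from 0 to 85.4, set as the call begins (left out, the last holds). The fingers move at their own pace and stop on an object; "force" is the grip in N (left out, the last holds). Time passes only in rows, so rows that do not move let the fingers close, or fill a call up. It gives the time, the measured TCP pose, the force, the opening and the grip force at its end, in the units of the state.
- r.sense(): the state, without advancing time (a new reading comes with each control period).
- r.camera(name): name is "scene" or "top" or "wrist"; returns a dict with "img" (420x560x3 uint8, red, green, blue), "depth" (420x560 float32, m along the optical axis (not along the pixel's ray), 0 where there is no reading), "mtx" (3x3 intrinsics, pixels), "D" ([k1, k2, p1, p2, k3] as OpenCV has them; the pictures are not rectified), "R" (3x3) and "t" (3): a world point X has camera coordinates R X + t. Camera axes: x right, y down, z forward; pixel columns grow to the right and rows downward; lengths in m; the calibration is good to about 2 mm. A picture is of the moment at which its call begins.
- r.job_done(): hands the job in; it is judged then, once.
Trained networks look in a picture, given as the dict that the camera call returned (one of the last four; its "shot" number tells which), for a name from the list of things; names that differ only in an ending like _2 or _b are one class to them, and where a whole thing is asked for, a point or a joint stands for the part that bears it (a point fixed in the world has none). Each returns a list of dicts, best first, with "confidence" (0 to 1); they miss things now and then, are a little off and sometimes report something else, mostly with a low value. They report only what shows in the picture. A call takes as long as a camera call.
- r.spot_in(query, picture): "at" ([x, y, z] in m, in world coordinates, good to about 4 mm: the middle of the surface that is visible of it).
- r.trace(query, picture): "pixels" (420x560 bool, what is visible of it).
The state is a dict: "time_s": time; "joint_pos": joint angles; "dq": joint speeds; "joint_efforts": joint torques, N m; "tcp_pos": TCP position; "tcp_rot": TCP orientation; "contact_force": force on the tool from outside, world axes, zero at the start; "torque": the same for the moment, N m; "opening": finger opening in m; "grip_force": force on a finger pad.
Only numpy, scipy, OpenCV 4.12 (cv2) and the standard library are available. Lean on these libraries where they do the work, as an engineer would, in place of code of your own. Each camera call takes 0.05 s, during which the arm holds its last target. There are 200 camera calls.

## Working session

There is one attempt and no reset: what is moved stays moved. The work goes in short steps, Python scripts to look and compute and a tool call to move; the robot and the scene stay as the last step left them, time stands still between calls to the robot, and variables do not carry over. Pictures are saved under pics/ and viewed, at most 10 in all, crops included, and the job is handed in when it is done.

Besides the shell and the picture viewer there is one more tool, called after "Request:" by a JSON object that holds its "name" and its "arguments", one argument or row to a line. arm_command: Moves the arm, as the interface text tells. Shifts and turns lie within -1 to 1; 1 stands for 0.05 m of shift or 0.08 rad of turn. Its arguments: {"type":"object","properties":{"plan":{"type":"array"},"gripper":{"type":"number"},"force":{"type":"number"}},"required":["plan"]}

```bash
ls; mkdir -p pics
cat > h.py <<'E'
import numpy as np, cv2
from scipy.spatial.transform import Rotation as Ro
from plant import r
def pts(c,mask=None):
    d=c["depth"]; v,u=np.nonzero((d>0)&(mask if mask is not None else True))
    n=cv2.undistortPoints(np.stack([u,v],1).astype(np.float64)[:,None],c["mtx"],np.array(c["D"]))[:,0]
    z=d[v,u]; X=np.c_[n*z[:,None],z]
    return (X-c["t"])@np.array(c["R"]), u, v
def proj(c,P):
    return cv2.projectPoints(np.atleast_2d(np.array(P,float)),cv2.Rodrigues(np.array(c["R"]))[0],np.array(c["t"],float),c["mtx"],np.array(c["D"]))[0][:,0]
E
cat > a.py <<'E'
from h import *
cs=[r.camera("scene"),r.camera("top")]
cv2.imwrite("pics/a.png",cv2.resize(np.vstack([c["img"][:,:,::-1] for c in cs]),(450,600*450//450)) if 0 else np.hstack([cv2.resize(c["img"][:,:,::-1],(400,300)) for c in cs]))
for i,c in enumerate(cs):
    for q in ["blade_cupboard","door","door_handle","scraper","stand_slot","glue_bottle"]:
        try: print(i,q,[(np.round(x["at"],3),round(x["confidence"],2)) for x in r.spot_in(q,c)][:3])
        except Exception as e: print(q,e)
    np.save(f"c{i}.npy",c,allow_pickle=True)
print(r.sense())
E
python3 a.py
```

```text
pics
0 blade_cupboard [(array([ 0.602, -0.006,  0.171]), 0.77), (array([0.536, 0.361, 0.155]), 0.64)]
0 door [(array([ 0.567, -0.028,  0.133]), 0.8), (array([0.534, 0.362, 0.153]), 0.4)]
0 door_handle [(array([ 0.57 , -0.03 ,  0.134]), 0.73)]
0 scraper [(array([0.535, 0.365, 0.154]), 0.63)]
0 stand_slot [(array([0.521, 0.33 , 0.092]), 0.92)]
0 glue_bottle [(array([0.646, 0.225, 0.088]), 0.89)]
1 blade_cupboard [(array([ 0.633, -0.063,  0.191]), 0.83)]
1 door [(array([ 0.568, -0.064,  0.188]), 0.76)]
1 door_handle [(array([ 0.571, -0.063,  0.19 ]), 0.93)]
1 scraper [(array([0.544, 0.347, 0.182]), 0.53)]
1 stand_slot [(array([0.549, 0.313, 0.102]), 0.64)]
1 glue_bottle [(array([0.656, 0.214, 0.113]), 0.92)]
{'time_s': 0.7, 'joint_pos': array([ 1.1965116 ,  0.59114735,  0.04840494,  1.6084549 , -0.03333361,
        0.94268563, -0.03367941]), 'dq': array([ 8.07207548e-04, -9.82038853e-04,  6.43734320e-04,  5.44166671e-04,
        2.23635032e-03, -1.15156144e-04, -6.58383211e-05]), 'joint_efforts': array([-4.64259374e-04, -5.48462105e+01,  1.54533852e+00, -1.98490083e+01,
        9.31127637e-03,  1.44102181e-03,  9.18955237e-06]), 'tcp_pos': array([ 0.20092517, -0.69664025,  0.23135752]), 'tcp_rot': array([9.90158998e-01, 1.39946971e-01, 1.08490731e-05, 5.45087983e-05]), 'contact_force': array([ 0.09595182, -0.26835699, -0.45625149]), 'torque': array([ 0.06482257, -0.05289641,  0.01382859]), 'grip_force': 0.0, 'opening': 0.08548859011073506}
```

View pics/a.png

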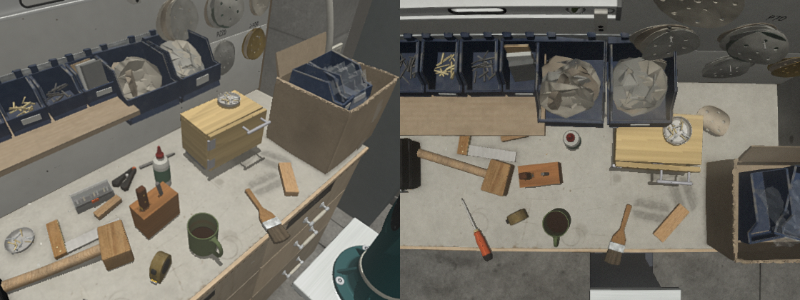

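```bash
cat > b.py <<'E'
from h import *
cs=[np.load(f"c{i}.npy",allow_pickle=True).item() for i in (0,1)]
P,u,v=pts(cs[1])
def rect(m,n):
    Q=P[m]; x=cv2.minAreaRect(Q[:,:2].astype(np.float32)*1000); print(n,m.sum(),x,np.median(Q[:,2]))
    return x
X,Y,Z=P.T
top=(abs(Z-.19)<.005)&(X>.5)&(X<.8)&(Y>-.3)&(Y<.16)
rect(top,"cuptop")
st=(abs(Z-.10)<.005)&(X>.4)&(X<.7)&(Y>.18)&(Y<.5)
rect(st,"stand")
for lo,hi in((.14,.154),(.154,.2)):
    m=(Z>lo)&(Z<hi)&(X>.4)&(X<.63)&(Y>.18)&(Y<.5); 
    if m.sum()>5: rect(m,"st z%g"%lo)
m=(Z>.155)&(Z<.19)&(X>.45)&(X<.62)&(Y>-.3)&(Y<.16)
b=(Z>.05)&(X>.6)&(Y>.17)&(Y<.3); rect(b,"bottle")
cv2.imwrite("pics/b.png",cv2.resize(cs[1]["img"][:,:,::-1],(800,600)))
h=(Z>.15)&(Z<.176)&(X>.45)&(X<.62)&(Y>-.3)&(Y<.16); rect(h,"handle")
P0,u,v=pts(cs[0]); X,Y,Z=P0.T
for lo,hi in((.14,.155),(.155,.185)):
    m=(Z>lo)&(Z<hi)&(X>.4)&(X<.63)&(Y>.18)&(Y<.5);Q=P0[m]; print("scene",lo,m.sum(),Q.mean(0),Q.min(0),Q.max(0))
E
python3 b.py
```

```text
cuptop 6922 ((637.8533325195312, -111.12545776367188), (392.890869140625, 208.86898803710938), 76.80870819091797) 0.18928925094852506
stand 1589 ((553.6231689453125, 302.6388244628906), (186.61270141601562, 297.741943359375), 82.26653289794922) 0.09984224902758004
st z0.14 31 ((545.5721435546875, 324.0005187988281), (19.81232261657715, 55.09980773925781), 1.5060615539550781) 0.15102761780934765
st z0.154 129 ((545.0130004882812, 335.51129150390625), (19.600658416748047, 72.52848052978516), 0.43285810947418213) 0.1780759520358199
bottle 14473 ((760.2440795898438, 235.0022430419922), (245.88418579101562, 129.98387145996094), 0.0023421545047312975) 0.4070919680371707
handle 709 ((541.13134765625, -76.77517700195312), (340.04693603515625, 148.32179260253906), 84.16062927246094) 0.16648731236978334
scene 0.14 104 [0.5400983  0.33765527 0.14831498] [0.53099545 0.29403712 0.14053919] [0.55561368 0.36955363 0.15456736]
scene 0.155 195 [0.53834185 0.3573423  0.17194198] [0.53102625 0.29895369 0.15540521] [0.55180954 0.36927856 0.18173049]
```

```bash
cat > b2.py <<'E'
from h import *
cs=[np.load(f"c{i}.npy",allow_pickle=True).item() for i in (0,1)]
a=cs[0]["img"][110:340,160:400,::-1]; b=cs[1]["img"][160:300,150:450,::-1]
a=cv2.resize(a,(400,383)); b=cv2.resize(b,(400,187))
cv2.imwrite("pics/b.png",cv2.resize(np.vstack([a,b]),(400,570)))
for i in (0,1):
  c=cs[i];P,u,v=pts(c);X,Y,Z=P.T
  m=(abs(Z-.1)<.004)&(X>.48)&(X<.62)&(Y>.23)&(Y<.40);Q=P[m]
  # biggest connected in image
  M=np.zeros((420,560),np.uint8);M[v[m],u[m]]=1
  M=cv2.morphologyEx(M,cv2.MORPH_OPEN,np.ones((3,3)))
  n,l,s,_=cv2.connectedComponentsWithStats(M);k=1+s[1:,4].argmax()
  Q=P[(l[v,u]==k)];print(i,"stand",cv2.minAreaRect(Q[:,:2].astype(np.float32)*1000))
  m=(abs(Z-.19)<.003)&(X>.5)&(X<.8)&(Y>-.25)&(Y<.16);M[:]=0;M[v[m],u[m]]=1
  M=cv2.morphologyEx(M,cv2.MORPH_OPEN,np.ones((3,3)))
  n,l,s,_=cv2.connectedComponentsWithStats(M);k=1+s[1:,4].argmax()
  Q=P[(l[v,u]==k)];print(i,"cup",cv2.boxPoints(cv2.minAreaRect(Q[:,:2].astype(np.float32)*1000)).round())
  m=(Z>.06)&(Z<.185)&(X>.6)&(X<.70)&(Y>.17)&(Y<.27);Q=P[m];print(i,"bottle",Q.min(0),Q.max(0))
  m=(Z>.14)&(Z<.175)&(X>.45)&(X<.60)&(Y>-.25)&(Y<.08);Q=P[m];print(i,"hand",m.sum(),np.percentile(Q,[2,50,98],axis=0).round(3).tolist())
  # scraper handle top
  m=(Z>.165)&(Z<.195)&(X>.5)&(X<.58)&(Y>.3)&(Y<.39);Q=P[m];print(i,"scr",m.sum(),np.percentile(Q,[2,50,98],axis=0).round(3).tolist())
E
python3 b2.py
```

```text
0 stand ((547.0810546875, 321.55841064453125), (72.54742431640625, 130.8555908203125), 7.2014031410217285)
0 cup [[ 559. -177.]
 [ 731. -184.]
 [ 741.   77.]
 [ 569.   84.]]
0 bottle [0.634883   0.18714585 0.06023485] [0.68669105 0.24942434 0.17002948]
0 hand 1575 [[0.457, -0.244, 0.141], [0.56, -0.115, 0.161], [0.586, 0.075, 0.174]]
0 scr 145 [[0.532, 0.346, 0.166], [0.538, 0.358, 0.178], [0.55, 0.369, 0.181]]
1 stand ((548.0849609375, 324.9849853515625), (70.11091613769531, 131.03619384765625), 6.585617542266846)
1 cup [[590.  80.]
 [591. -13.]
 [668. -13.]
 [667.  81.]]
1 bottle [0.63752858 0.19305847 0.06013158] [0.69241152 0.24786601 0.17236986]
1 hand 785 [[0.455, -0.242, 0.142], [0.53, -0.143, 0.165], [0.59, 0.049, 0.174]]
1 scr 115 [[0.535, 0.347, 0.169], [0.544, 0.358, 0.179], [0.555, 0.371, 0.183]]
```

View pics/b.png

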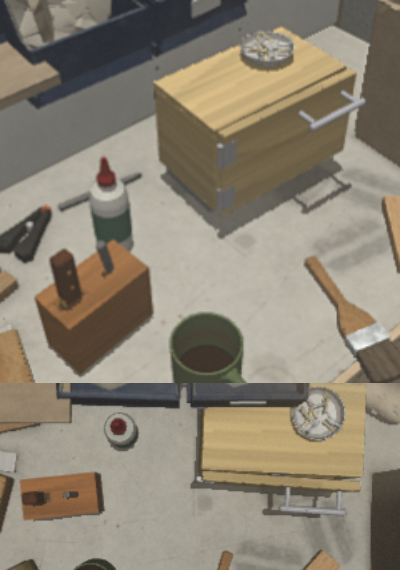

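```bash
cat > b3.py <<'E'
from h import *
cs=[np.load(f"c{i}.npy",allow_pickle=True).item() for i in (0,1)]
P,u,v=pts(cs[0]);X,Y,Z=P.T
m=(Z>.04)&(Z<.18)&(X>.54)&(X<.59)&(Y>-.16)&(Y<.075);Q=P[m]
w=np.ones(len(Q),bool)
for k in range(8):
    A=np.c_[Q[w][:,1],np.ones(w.sum())];s=np.linalg.lstsq(A,Q[w][:,0],rcond=None)[0]
    e=Q[:,0]-(s[0]*Q[:,1]+s[1]); w=abs(e)<(.02 if k<2 else .006)
yaw=-np.arctan(s[0]);print("front x= %.4f*y+%.4f"%tuple(s),"yaw",yaw,w.sum(),e[w].std())
c,sn=np.cos(yaw),np.sin(yaw);ex=np.array([c,sn]);ey=np.array([-sn,c])
for i in (0,1):
    P,u,v=pts(cs[i]);a=P[:,:2]@ex;b=P[:,:2]@ey
    m=(abs(P[:,2]-.19)<.004)&(a>.5)&(a<.8)&(b>-.25)&(b<.16)
    print(i,"along ex",np.percentile(a[m],[.5,2,98,99.5]).round(4),"ey",np.percentile(b[m],[.5,2,98,99.5]).round(4))
    a0=s[1]*c
    m=(P[:,2]>.15)&(P[:,2]<.176)&(a<a0-.02)&(a>a0-.055)&(b>-.2)&(b<.0)
    print(i,"bar",m.sum(),np.median(P[m],0),"a-a0",np.median(a[m])-a0,"b",np.percentile(b[m],[2,98]))
    m=(P[:,2]>.168)&(P[:,2]<.19)&(P[:,0]>.5)&(P[:,0]<.58)&(P[:,1]>.3)&(P[:,1]<.39)
    print(i,"scr",cv2.minAreaRect(P[m][:,:2].astype(np.float32)*1000))
print("a0",a0)
E
python3 b3.py
```

```text
front x= 0.0616*y+0.5682 yaw -0.06150063939139111 2669 0.0010932058258876815
0 along ex [0.5223 0.5659 0.7314 0.7357] ey [-0.2117 -0.2072  0.1175  0.1199]
0 bar 184 [ 0.52503509 -0.09465644  0.16652529] a-a0 -0.03788544001910921 b [-0.11867801 -0.01470278]
0 scr ((540.7128295898438, 356.736328125), (19.192445755004883, 23.711605072021484), 10.465540885925293)
1 along ex [0.5559 0.5698 0.732  0.7377] ey [-0.205  -0.136   0.1147  0.119 ]
1 bar 280 [ 0.52761017 -0.09853875  0.16700344] a-a0 -0.033614735549609476 b [-0.11800803 -0.01574478]
1 scr ((544.8333129882812, 358.8182373046875), (19.385574340820312, 25.880220413208008), 0.25792068243026733)
a0 0.5671305821798713
```

```bash
cat > b4.py <<'E'
from h import *
cs=[np.load(f"c{i}.npy",allow_pickle=True).item() for i in (0,1)]
H=np.full((16,19),-1.)
for c in cs:
    P,u,v=pts(c)
    for p in P:
        i=int((p[0]-0)//.05);j=int((p[1]+.75)//.05)
        if 0<=i<16 and 0<=j<19 and p[2]<.6: H[i,j]=max(H[i,j],p[2])
print("y:",np.round(np.arange(19)*.05-.75,2))
for i in range(16): print("%.2f"%(i*.05),(H[i]*100).round().astype(int))
E
python3 b4.py
```

```text
y: [-0.75 -0.7  -0.65 -0.6  -0.55 -0.5  -0.45 -0.4  -0.35 -0.3  -0.25 -0.2
 -0.15 -0.1  -0.05  0.    0.05  0.1   0.15]
0.00 [ -89  -88  -88  -89  -88  -88  -88  -88  -88  -88  -89  -79  -79 -100
 -100   30   30    1  -79]
0.05 [-100 -100  -89  -89  -89  -88  -89  -88  -89  -89  -89    0    0    2
   29   30    3    1    0]
0.10 [-100 -100 -100 -100 -100 -100 -100 -100 -100 -100 -100    0    1    1
    2    2    1    1    1]
0.15 [-100 -100 -100 -100 -100 -100 -100 -100 -100  -89  -89   -1    0    0
    0    0    0    0    0]
0.20 [-100 -100 -100 -100 -100 -100 -100 -100 -100  -89  -89  -89 -100 -100
 -100 -100    2    1 -100]
0.25 [-89 -89 -88 -89   0  24  24  17  13   0   1   0   0   1   1   2   2   2
   1]
0.30 [-89 -89 -88  28  28  28  28  28  28  28  28   1   2   3   1   2   2   1
   1]
0.35 [-100 -100 -100   28   28   29   29   25   28   28   28    3    3    3
    1    2    2    1    1]
0.40 [-100 -100 -100   28   30   31   31   29   31   31   28    3    3    1
    1    2    1    1    1]
0.45 [-100 -100 -100   28   32   31   30   30   22   31   28    1    2    1
    1    1    1    1    1]
0.50 [-100 -100 -100 -100   32   28   29   30   22   31   28   17   17   17
   17    1    1    1    1]
0.55 [-100 -100 -100   42   42   31   31   31   31   31   28   19   19   19
   19   20   20    1    1]
0.60 [45 45 46 47 48 35 35 36 36 35  0 20 21 21 20 20 20  1 11]
0.65 [-100 -100 -100   47    0    1    0    1    1    4    1   20   22   36
   36   36   36   36   36]
0.70 [-100 -100 -100   46    0    1    1    1    2    4    4   19   22   42
   42   36   42   42   42]
0.75 [-100 -100 -100   45    0    1    1    1    4    4    2    1    0   43
   42   40   42   43   42]
```

```bash
cat > go.py <<'E'
from h import *
def rot(psi,th=0,roll=0):
    f=np.array([np.cos(psi),np.sin(psi),0]);k=np.array([0,0,1.])
    z=-np.cos(th)*k+np.sin(th)*f; y=np.cos(th)*f+np.sin(th)*k
    return np.c_[np.cross(y,z),y,z]
EX=np.array([.9981,-.0615,0]);EY=np.array([.0615,.9981,0]);YAW=-.0615
HINGE=np.array([.5893,.0819,.190])
def door(a):  # rotation of door_hinge frame at opening a (free edge at -y swings to -x): 
    return Ro.from_euler("z",YAW-a).as_matrix()
def dpt(a,p): return HINGE+door(a)@np.array(p)
def plan(way,start=None):
    """way: list of (pos,R,nrows)"""
    if start is None:
        s=r.sense(); p=np.array(s["tcp_pos"]);R=Ro.from_quat(s["tcp_rot"]).as_matrix()
    else: p,R=start
    p0,R0=p.copy(),R.copy();rows=[]
    for pt,Rt,n in way:
        dv=Ro.from_matrix(R0.T@Rt).as_rotvec()
        for i in range(1,n+1):
            pg=p0+(pt-p0)*i/n; Rg=R0@Ro.from_rotvec(dv*i/n).as_matrix()
            d=R.T@(pg-p)/.05; w=Ro.from_matrix(R.T@Rg).as_rotvec()/.08
            row=np.round(np.r_[d,w],2)+0.; rows.append(row)
            p=p+R@row[:3]*.05; R=R@Ro.from_rotvec(row[3:]*.08).as_matrix()
        p0,R0=pt,Rt
    while len(rows)%5: rows.append(np.zeros(6))
    for i in range(0,len(rows),5): print("[["+",".join("["+",".join("%g"%x for x in q)+"]" for q in rows[i:i+5])+"]]")
    print("max",np.abs(rows).max(),"end",p.round(4))
    return p,R
E
cat > d.py <<'E'
from go import *
s=r.sense();p=s["tcp_pos"];R0=Ro.from_quat(s["tcp_rot"]).as_matrix();R=rot(YAW)
b=dpt(0,[-.051,-.185,-.026]);print(b)
plan([(np.array([p[0],p[1],.43]),R0,5),(np.array([b[0],b[1],.43]),R,20),(np.array([b[0],b[1],.25]),R,5)])
E
python3 d.py
```

```text
[ 0.52702609 -0.09961573  0.164     ]
[[[0,0,-0.79,0,0,0],[0,0,-0.8,0,0,0],[0,0,-0.79,0,0,0],[0,0,-0.8,0,0,0],[0,0,-0.79,0,0,0]]]
[[[0.48,-0.48,0,0,0,-0.77],[0.51,-0.46,0,0,0,-0.77],[0.53,-0.42,0,0,0,-0.76],[0.56,-0.38,0,0,0,-0.77],[0.58,-0.36,0,0,0,-0.77]]]
[[[0.6,-0.31,0,0,0,-0.77],[0.63,-0.28,0,0,0,-0.76],[0.63,-0.24,0,0,0,-0.77],[0.65,-0.2,0,0,0,-0.77],[0.66,-0.16,0,0,0,-0.77]]]
[[[0.67,-0.12,0,0,0,-0.77],[0.68,-0.08,0,0,0,-0.76],[0.68,-0.03,0,0,0,-0.77],[0.68,0,0,0,0,-0.77],[0.68,0.05,0,0,0,-0.77]]]
[[[0.67,0.09,0,0,0,-0.76],[0.67,0.13,0,0,0,-0.77],[0.66,0.17,0,0,0,-0.77],[0.64,0.21,0,0,0,-0.77],[0.64,0.25,0,0,0,-0.77]]]
[[[0,0,0.72,0,0,0],[0,0,0.72,0,0,0],[0,0,0.72,0,0,0],[0,0,0.72,0,0,0],[0,0,0.72,0,0,0]]]
max 0.8 end [ 0.5269 -0.0994  0.2498]
```

Request:
{"name": "arm_command", "arguments": {
  "plan": [
    [[0, 0, -0.79, 0, 0, 0], [0, 0, -0.8, 0, 0, 0], [0, 0, -0.79, 0, 0, 0], [0, 0, -0.8, 0, 0, 0], [0, 0, -0.79, 0, 0, 0]]
  ],
  "gripper": 32
}}

```text
time_s: 1.32
tcp_pos: [0.2009, -0.6964, 0.4313]
tcp_rot: [0.99, 0.14, 0.0, 0.0]
contact_force: [0.3, 0.9, 0.1]
opening: 0.0319
grip_force: 0.0
```

Request:
{"name": "arm_command", "arguments": {
  "plan": [
    [[0.48, -0.48, 0, 0, 0, -0.77], [0.51, -0.46, 0, 0, 0, -0.77], [0.53, -0.42, 0, 0, 0, -0.76], [0.56, -0.38, 0, 0, 0, -0.77], [0.58, -0.36, 0, 0, 0, -0.77]]
  ]
}}

```text
time_s: 1.95
tcp_pos: [0.2827, -0.5462, 0.4299]
tcp_rot: [0.957, 0.291, 0.0, 0.0]
contact_force: [-0.3, 0.5, 0.0]
opening: 0.0317
grip_force: 0.0
```

Request:
{"name": "arm_command", "arguments": {
  "plan": [
    [[0.6, -0.31, 0, 0, 0, -0.77], [0.63, -0.28, 0, 0, 0, -0.76], [0.63, -0.24, 0, 0, 0, -0.77], [0.65, -0.2, 0, 0, 0, -0.77], [0.66, -0.16, 0, 0, 0, -0.77]]
  ]
}}

```text
time_s: 2.58
tcp_pos: [0.365, -0.3962, 0.4298]
tcp_rot: [0.901, 0.435, 0.0, 0.0]
contact_force: [0.8, -0.2, 0.2]
opening: 0.0317
grip_force: 0.0
```

Request:
{"name": "arm_command", "arguments": {
  "plan": [
    [[0.67, -0.12, 0, 0, 0, -0.77], [0.68, -0.08, 0, 0, 0, -0.76], [0.68, -0.03, 0, 0, 0, -0.77], [0.68, 0, 0, 0, 0, -0.77], [0.68, 0.05, 0, 0, 0, -0.77]]
  ]
}}

```text
time_s: 3.2
tcp_pos: [0.4465, -0.2467, 0.4298]
tcp_rot: [0.823, 0.567, 0.0, 0.0]
contact_force: [0.1, -0.5, 0.3]
opening: 0.0319
grip_force: 0.0
```

Request:
{"name": "arm_command", "arguments": {
  "plan": [
    [[0.67, 0.09, 0, 0, 0, -0.76], [0.67, 0.13, 0, 0, 0, -0.77], [0.66, 0.17, 0, 0, 0, -0.77], [0.64, 0.21, 0, 0, 0, -0.77], [0.64, 0.25, 0, 0, 0, -0.77]]
  ]
}}

```text
time_s: 3.82
tcp_pos: [0.5276, -0.0974, 0.4298]
tcp_rot: [0.727, 0.687, 0.0, 0.0]
contact_force: [0.5, 0.6, 0.0]
opening: 0.0322
grip_force: 0.0
```

```bash
cat > w.py <<'E'
from go import *
c=r.camera("wrist");np.save("cw.npy",c,allow_pickle=True)
cv2.imwrite("pics/w.png",c["img"][:,:,::-1])
P,u,v=pts(c);a=P@EX;b=P@EY
h0=HINGE@EX;hb=HINGE@EY
top=(abs(P[:,2]-.19)<.006)&(a>.5)&(a<.8)
print("hinge ab",h0,hb,"top a",np.percentile(a[top],[.5,2,98]).round(4),"b",np.percentile(b[top],[.5,2,98]).round(4),"z",np.median(P[top,2]))
m=(P[:,2]>.155)&(P[:,2]<.176)&(a<h0-.04)&(a>h0-.07)&(b>hb-.25)&(b<hb-.12)
x=np.polyfit(b[m],a[m],1);print("bar",m.sum(),np.median(P[m],0),"a",np.median(a[m])-h0,"b",np.percentile(b[m],[2,98])-hb,"slope",x[0], "ztop",np.percentile(P[m,2],95))
E
python3 w.py
```

```text
hinge ab 0.58314348 0.11798634 top a [0.5354 0.569  0.7277] b [-0.2097 -0.1377  0.1025] z 0.19021846122558267
bar 870 [ 0.52784368 -0.0975534   0.16852754] a -0.05057934105643025 b [-0.23758636 -0.13423433] slope 0.0029933375140519026 ztop 0.17037852432081405
```

View pics/w.png

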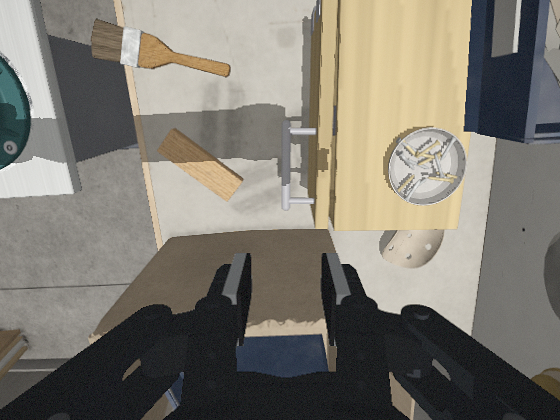

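Request:
{"name": "arm_command", "arguments": {
  "plan": [
    [[0, 0, 0.7, 0, 0, 0], [-0.04, 0, 0.8, 0, 0, 0], [0, 0, 0.8, 0, 0, 0], [0, 0, 0.8, 0, 0, 0], [0, 0, 0.7, 0, 0, 0]]
  ]
}}

```text
time_s: 4.5
tcp_pos: [0.5267, -0.1005, 0.2384]
tcp_rot: [0.728, 0.686, -0.0, -0.0]
contact_force: [0.7, -0.0, -1.0]
opening: 0.0321
grip_force: 0.0
```

Request:
{"name": "arm_command", "arguments": {
  "plan": [
    [[0, 0, 0.5, 0, 0, 0], [0, 0, 0.5, 0, 0, 0], [0, 0, 0.4, 0, 0, 0], [0, 0, 0.3, 0, 0, 0], [0, 0, 0.16, 0, 0, 0]]
  ]
}}

```text
time_s: 5.12
tcp_pos: [0.5288, -0.101, 0.1476]
tcp_rot: [0.728, 0.685, 0.001, 0.001]
contact_force: [-2.4, -2.3, 33.9]
opening: 0.0321
grip_force: 15.0
```

Request:
{"name": "arm_command", "arguments": {
  "plan": [
    [[0, 0, 0, 0, 0, 0], [0, 0, 0, 0, 0, 0], [0, 0, 0, 0, 0, 0], [0, 0, 0, 0, 0, 0], [0, 0, 0, 0, 0, 0]]
  ],
  "gripper": 5,
  "force": 25
}}

```text
time_s: 5.75
tcp_pos: [0.5282, -0.1009, 0.1477]
tcp_rot: [0.728, 0.685, 0.001, 0.001]
contact_force: [1.4, 0.9, 5.9]
opening: 0.0101
grip_force: 24.5
```

```bash
cat > d2.py <<'E'
from go import *
s=r.sense();print(s["tcp_pos"],s["opening"],s["contact_force"])
p=np.array(s["tcp_pos"]);R0=Ro.from_quat(s["tcp_rot"]).as_matrix()
rel=p-HINGE
way=[]
for a in np.linspace(.0145,.145,10):
    D=Ro.from_euler("z",-a).as_matrix(); way.append((HINGE+D@rel,D@R0,1))
plan(way)
E
python3 d2.py
```

```text
[ 0.52816277 -0.1009233   0.14771351] 0.010101806043535777 [1.39788926 0.85527207 5.87799339]
[[[0.01,-0.05,0,0,0,0.18],[0.02,-0.06,0,0,0,0.18],[0.01,-0.05,0,0,0,0.18],[0.02,-0.06,0,0,0,0.18],[0.01,-0.05,0,0,0,0.19]]]
[[[0.02,-0.05,0,0,0,0.18],[0.01,-0.06,0,0,0,0.18],[0.02,-0.05,0,0,0,0.18],[0.01,-0.06,0,0,0,0.18],[0.02,-0.05,0,0,-0.01,0.18]]]
max 0.19 end [ 0.5024 -0.0901  0.1476]
```

Request:
{"name": "arm_command", "arguments": {
  "plan": [
    [[0.01, -0.05, 0, 0, 0, 0.18], [0.02, -0.06, 0, 0, 0, 0.18], [0.01, -0.05, 0, 0, 0, 0.18], [0.02, -0.06, 0, 0, 0, 0.18], [0.01, -0.05, 0, 0, 0, 0.19]]
  ]
}}

```text
time_s: 6.38
tcp_pos: [0.5151, -0.096, 0.1477]
tcp_rot: [0.753, 0.658, 0.001, 0.001]
contact_force: [0.4, 0.7, 5.3]
opening: 0.0102
grip_force: 24.5
```

Request:
{"name": "arm_command", "arguments": {
  "plan": [
    [[0.02, -0.05, 0, 0, 0, 0.18], [0.01, -0.06, 0, 0, 0, 0.18], [0.02, -0.05, 0, 0, 0, 0.18], [0.01, -0.06, 0, 0, 0, 0.18], [0.02, -0.05, 0, 0, 0, 0.18]]
  ]
}}

```text
time_s: 7.0
tcp_pos: [0.5045, -0.0911, 0.1478]
tcp_rot: [0.776, 0.631, 0.003, 0.003]
contact_force: [8.0, -2.9, -1.9]
opening: 0.0096
grip_force: 24.6
```

Request:
{"name": "arm_command", "arguments": {
  "plan": [
    [[0, 0, 0, 0, 0, 0], [0, 0, 0, 0, 0, 0], [0, 0, 0, 0, 0, 0], [0, 0, 0, 0, 0, 0], [0, 0, 0, 0, 0, 0]]
  ]
}}

```text
time_s: 7.62
tcp_pos: [0.5047, -0.0912, 0.1477]
tcp_rot: [0.776, 0.631, 0.003, 0.003]
contact_force: [5.5, -0.9, 1.7]
opening: 0.01
grip_force: 24.7
```

```bash
cat > d3.py <<'E'
from go import *
s=r.sense();p=np.array(s["tcp_pos"]);R0=Ro.from_quat(s["tcp_rot"]).as_matrix()
plan([(np.array([p[0],p[1],.36]),R0,5)])
plan([(np.array([.54,.29,.36]),rot(.12),10)],(np.array([p[0],p[1],.36]),R0))
E
python3 d3.py
```

```text
[[[0,0.01,-0.85,0,0,0],[0,0,-0.85,0,0,0],[0,0.01,-0.85,0,0,0],[0,0.01,-0.85,0,0,0],[0,0,-0.84,0,0,0]]]
max 0.85 end [ 0.5046 -0.0914  0.3598]
[[[0.76,-0.09,0,0.01,0,-0.41],[0.76,-0.06,0,0.01,0,-0.4],[0.77,-0.03,0,0.01,0,-0.41],[0.76,-0.02,0,0.01,0,-0.41],[0.77,0.02,0,0.01,0,-0.4]]]
[[[0.76,0.03,0,0.01,0,-0.41],[0.77,0.07,0,0.01,0,-0.41],[0.76,0.09,0,0,0,-0.4],[0.76,0.11,0,0.01,0,-0.41],[0.75,0.13,0,0.01,0,-0.41]]]
max 0.77 end [0.5398 0.2901 0.3601]
```

Request:
{"name": "arm_command", "arguments": {
  "plan": [
    [[0, 0, 0, 0, 0, 0], [0, 0, 0, 0, 0, 0], [0, 0, 0, 0, 0, 0], [0, 0, -0.2, 0, 0, 0], [0, 0, -0.4, 0, 0, 0]]
  ],
  "gripper": 32
}}

```text
time_s: 8.25
tcp_pos: [0.5002, -0.0904, 0.1769]
tcp_rot: [0.776, 0.631, -0.001, -0.001]
contact_force: [0.7, -0.0, -0.6]
opening: 0.0318
grip_force: 0.0
```

Request:
{"name": "arm_command", "arguments": {
  "plan": [
    [[0, 0, -0.73, 0, 0, 0], [0, 0, -0.73, 0, 0, 0], [0, 0, -0.73, 0, 0, 0], [0, 0, -0.73, 0, 0, 0], [0, 0, -0.73, 0, 0, 0]]
  ],
  "gripper": 50
}}

```text
time_s: 8.88
tcp_pos: [0.5005, -0.0904, 0.3611]
tcp_rot: [0.776, 0.631, 0.0, 0.0]
contact_force: [0.5, 0.2, 0.0]
opening: 0.0501
grip_force: 0.0
```

```bash
cat > w2.py <<'E'
from go import *
c=r.camera("wrist");np.save("cw2.npy",c,allow_pickle=True)
cv2.imwrite("pics/w2.png",c["img"][:,:,::-1])
P,u,v=pts(c);D=door(.14);L=(P-HINGE)@D
m=(L[:,2]>-.036)&(L[:,2]<-.014)&(abs(L[:,0]+.051)<.013)&(L[:,1]>-.24)&(L[:,1]<-.13)
x=np.polyfit(L[m,1],L[m,0],1);print("bar x",np.median(L[m],0),"slope",x,m.sum(),"ends",np.percentile(L[m,1],[2,98]))
m=(abs(L[:,2])<.004)&(L[:,0]<.01)&(L[:,0]>-.03)&(L[:,1]>-.24)&(L[:,1]<-.02)
for y in np.arange(-.24,-.03,.03):
    k=m&(abs(L[:,1]-y)<.005)
    if k.sum()>5: print("door top",y.round(3),np.percentile(L[k,0],[3,97]).round(4))
C=(P-HINGE)@door(0)
m=(abs(C[:,2])<.004)&(C[:,0]<.12)&(C[:,0]>-.01)
for y in np.arange(-.24,-.03,.03):
    k=m&(abs(C[:,1]-y)<.005)
    if k.sum()>5: print("panel",y.round(3),np.percentile(C[k,0],[3,97]).round(4))
E
python3 w2.py
```

```text
bar x [-0.04739434 -0.18173221 -0.02141633] slope [-0.00982099 -0.04893198] 1204 ends [-0.23700248 -0.13516296]
door top -0.24 [-0.0113  0.0034]
door top -0.21 [-0.0119  0.0033]
door top -0.18 [-0.012   0.0029]
door top -0.15 [-0.0128  0.0025]
door top -0.12 [-0.0129  0.0021]
door top -0.09 [-0.013   0.0017]
door top -0.06 [-0.0137  0.0019]
panel -0.24 [0.0097 0.1166]
panel -0.21 [0.0085 0.1097]
panel -0.18 [0.008  0.1133]
panel -0.15 [0.0077 0.1109]
panel -0.12 [0.008  0.1164]
panel -0.09 [0.0075 0.1164]
panel -0.06 [-0.0061  0.1162]
```

View pics/w2.png

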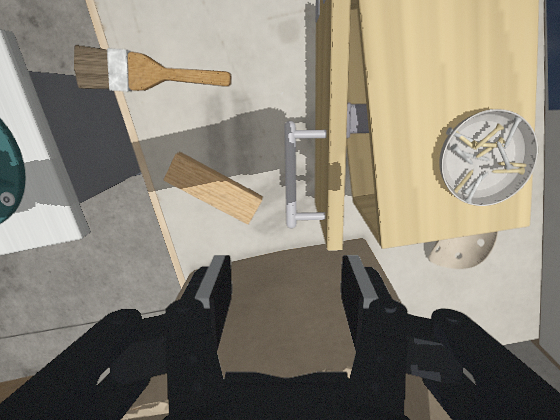

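```bash
cat > e.py <<'E'
from go import *
c=np.load("cw2.npy",allow_pickle=True).item()
D=door(.13)
for y in np.arange(-.19,-.10,.01):
    print(y.round(3),proj(c,HINGE+np.array([.002,0,0])+D@np.array([.013,y,-.05]))[0].round(1),proj(c,HINGE+np.array([.002,0,0])+D@np.array([.004,y,-.026]))[0].round(1))
g=c["img"][85:150,354:364].astype(int)
for i in range(0,65,2): print(85+i,g[i].mean(0).round(), (g[i].max(1)-g[i].min(1)).mean())
P,u,v=pts(c);L=(P-HINGE-[.002,0,0])@D
m=(u>350)&(u<366)&(v>108)&(v<130); print(np.median(L[m],0), np.percentile(L[m],[10,90],axis=0))
E
python3 e.py
```

```text
-0.19 [349. 173.] [344.3 178.2]
-0.18 [349.4 163.9] [344.7 168.5]
-0.17 [349.8 154.6] [345.  158.6]
-0.16 [350.1 145.2] [345.4 148.6]
-0.15 [350.5 135.7] [345.8 138.4]
-0.14 [350.9 126. ] [346.1 128. ]
-0.13 [351.2 116.1] [346.5 117.5]
-0.12 [351.6 106.1] [346.8 106.8]
-0.11 [352.   95.9] [347.2  95.9]
85 [145. 129.  94.] 50.8
87 [145. 128.  93.] 51.6
89 [144. 128.  95.] 49.7
91 [145. 129.  95.] 50.1
93 [146. 129.  95.] 50.7
95 [146. 129.  95.] 50.5
97 [147. 130.  96.] 50.5
99 [146. 130.  96.] 49.6
101 [146. 129.  96.] 50.2
103 [127. 113.  87.] 39.7
105 [86. 85. 90.] 5.3
107 [93. 92. 95.] 4.2
109 [104. 101. 106.] 5.1
111 [102. 100. 105.] 5.0
113 [101.  98. 102.] 3.4
115 [107. 105. 109.] 4.2
117 [108. 106. 110.] 4.5
119 [108. 106. 110.] 4.2
121 [114. 112. 117.] 5.4
123 [115. 113. 117.] 4.0
125 [106. 104. 108.] 4.2
127 [ 98.  97. 101.] 3.7
129 [106. 104. 109.] 5.5
131 [100.  99. 103.] 4.6
133 [119. 108.  87.] 32.2
135 [146. 130.  95.] 51.4
137 [145. 128.  95.] 50.6
139 [144. 128.  95.] 49.3
141 [145. 128.  94.] 50.3
143 [145. 128.  94.] 50.7
145 [145. 129.  96.] 48.9
147 [144. 128.  95.] 49.2
149 [144. 129.  95.] 49.4
[ 0.02009132 -0.13302071 -0.04997489] [[ 0.01383817 -0.14123892 -0.05103723]
 [ 0.02628411 -0.1248793  -0.04885045]]
```

Request:
{"name": "arm_command", "arguments": {
  "plan": [
    [[0.76, -0.09, 0, 0, 0, -0.41], [0.76, -0.06, 0, 0, 0, -0.4], [0.77, -0.03, 0, 0, 0, -0.41], [0.76, -0.02, 0, 0, 0, -0.41], [0.77, 0.02, 0, 0, 0, -0.4]]
  ]
}}

```text
time_s: 9.55
tcp_pos: [0.5185, 0.1012, 0.3597]
tcp_rot: [0.722, 0.692, 0.0, 0.0]
contact_force: [0.1, -0.6, -0.0]
opening: 0.05
grip_force: 0.0
```

Request:
{"name": "arm_command", "arguments": {
  "plan": [
    [[0.76, 0.03, 0, 0, 0, -0.41], [0.77, 0.07, 0, 0, 0, -0.41], [0.76, 0.09, 0, 0, 0, -0.4], [0.76, 0.11, 0, 0, 0, -0.41], [0.75, 0.13, 0, 0, 0, -0.41]]
  ]
}}

```text
time_s: 10.18
tcp_pos: [0.536, 0.2916, 0.3596]
tcp_rot: [0.663, 0.748, -0.0, 0.0]
contact_force: [0.4, -0.4, 1.0]
opening: 0.0501
grip_force: 0.0
```

```bash
cat > w3.py <<'E'
from go import *
c=r.camera("wrist");np.save("cw3.npy",c,allow_pickle=True)
cv2.imwrite("pics/w3.png",c["img"][:,:,::-1])
print(r.sense()["tcp_pos"],[(x["at"],x["confidence"]) for x in r.spot_in("scraper",c)],[(x["at"],x["confidence"]) for x in r.spot_in("stand_slot",c)])
P,u,v=pts(c)
m=(P[:,2]>.172)&(P[:,2]<.188)&(P[:,0]>.5)&(P[:,0]<.58)&(P[:,1]>.3)&(P[:,1]<.41)
print("scr",m.sum(),cv2.minAreaRect(P[m][:,:2].astype(np.float32)*1000),np.median(P[m,2]))
m=(abs(P[:,2]-.1)<.003)&(P[:,0]>.48)&(P[:,0]<.62)&(P[:,1]>.2)&(P[:,1]<.42)
M=np.zeros((420,560),np.uint8);M[v[m],u[m]]=1
M=cv2.morphologyEx(M,cv2.MORPH_OPEN,np.ones((3,3)))
n,l,s,_=cv2.connectedComponentsWithStats(M);k=1+s[1:,4].argmax()
print("stand",cv2.minAreaRect(P[l[v,u]==k][:,:2].astype(np.float32)*1000),np.median(P[m,2]))
E
python3 w3.py
```

```text
[0.53495131 0.29855475 0.36004625] [([0.5452, 0.3579, 0.1799], 0.7), ([0.5678, 0.0673, 0.1151], 0.65)] [([0.5434, 0.3189, 0.1002], 0.75)]
scr 600 ((544.2626953125, 357.7131042480469), (19.50762367248535, 25.949995040893555), 7.085508346557617) 0.17937225909741084
stand ((548.3656616210938, 322.46588134765625), (69.84741973876953, 129.1414031982422), 6.08766508102417) 0.10010690202860478
```

View pics/w3.png

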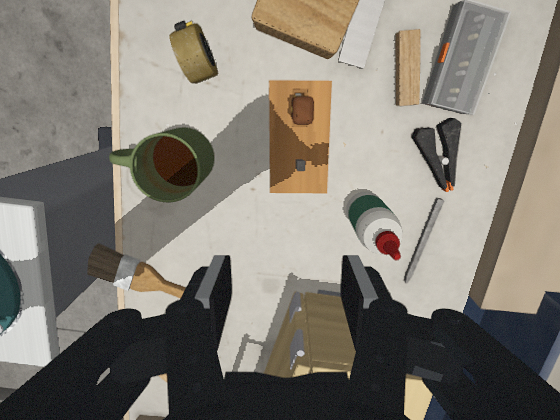

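```bash
cat > d4.py <<'E'
from go import *
R=rot(.124)
plan([(np.array([.5443,.3577,.30]),R,5),(np.array([.5443,.3577,.128]),R,10)])
E
python3 d4.py
```

```text
[[[0.25,0.07,0.24,0,0,0],[0.25,0.07,0.24,0,-0.01,0],[0.25,0.06,0.24,0,0,0],[0.26,0.07,0.23,0,0,0],[0.25,0.07,0.24,-0.01,-0.01,0]]]
[[[0,0,0.35,0,0,0],[0,0,0.34,0,0,0],[0,0,0.34,0,0,0],[0,0,0.35,0,0,0],[0,0,0.34,0,0,0]]]
[[[0,0,0.35,0,0,0],[0,0,0.34,0,0,0],[0,0,0.34,0,0,0],[0,0,0.35,0,0,0],[0,0,0.34,0,0,0]]]
max 0.35 end [0.5443 0.3578 0.1281]
```

Request:
{"name": "arm_command", "arguments": {
  "plan": [
    [[0.25, 0.07, 0.24, 0, 0, 0], [0.25, 0.07, 0.24, 0, 0, 0], [0.25, 0.06, 0.24, 0, 0, 0], [0.26, 0.07, 0.23, 0, 0, 0], [0.25, 0.07, 0.24, 0, 0, 0]]
  ]
}}

```text
time_s: 10.95
tcp_pos: [0.5457, 0.3562, 0.2988]
tcp_rot: [0.663, 0.748, -0.0, -0.0]
contact_force: [0.3, 0.2, -0.1]
opening: 0.0502
grip_force: 0.0
```

Request:
{"name": "arm_command", "arguments": {
  "plan": [
    [[0, 0, 0.3, 0, 0, 0], [0, 0, 0.34, 0, 0, 0], [0, 0, 0.34, 0, 0, 0], [0, 0, 0.35, 0, 0, 0], [0, 0, 0.1, 0, 0, 0]]
  ]
}}

```text
time_s: 11.58
tcp_pos: [0.5451, 0.3542, 0.2265]
tcp_rot: [0.664, 0.748, -0.001, -0.0]
contact_force: [-0.1, -0.3, -0.3]
opening: 0.0501
grip_force: 0.0
```

```bash
cat > d5.py <<'E'
from go import *
s=r.sense();R=Ro.from_quat(s["tcp_rot"]).as_matrix();print(s["tcp_pos"],"psi",np.arctan2(R[1,1],R[0,1]),s["contact_force"])
plan([(np.array([.5443,.3577,.128]),rot(.124),5)])
E
python3 d5.py
```

```text
[0.54512378 0.35417152 0.22647369] psi 0.11931520744420604 [-0.05258802 -0.31460611 -0.34444042]
[[[0.02,0,0.39,-0.01,0,-0.01],[0.01,0,0.4,0,0.01,-0.01],[0.01,0,0.39,-0.01,0,-0.02],[0.02,0,0.4,0,0.01,-0.01],[0.01,-0.01,0.39,-0.01,0,-0.01]]]
max 0.4 end [0.5441 0.3575 0.128 ]
```

Request:
{"name": "arm_command", "arguments": {
  "plan": [
    [[0.02, 0, 0.39, 0, 0, -0.01], [0.01, 0, 0.4, 0, 0, -0.01], [0.01, 0, 0.39, 0, 0, -0.02], [0.02, 0, 0.4, 0, 0, -0.01], [0.01, -0.01, 0.39, 0, 0, -0.01]]
  ]
}}

```text
time_s: 12.2
tcp_pos: [0.5446, 0.3587, 0.1282]
tcp_rot: [0.662, 0.75, -0.0, -0.0]
contact_force: [0.1, 0.4, -0.6]
opening: 0.05
grip_force: 0.0
```

Request:
{"name": "arm_command", "arguments": {
  "plan": [
    [[0, 0, 0, 0, 0, 0], [0, 0, 0, 0, 0, 0], [0, 0, 0, 0, 0, 0], [0, 0, 0, 0, 0, 0], [0, 0, 0, 0, 0, 0]]
  ],
  "gripper": 10,
  "force": 80
}}

```text
time_s: 12.82
tcp_pos: [0.5449, 0.3586, 0.1301]
tcp_rot: [0.662, 0.75, 0.0, 0.0]
contact_force: [0.0, 0.0, -1.1]
opening: 0.0188
grip_force: 77.9
```

```bash
cat > d6.py <<'E'
from go import *
s=r.sense();R=Ro.from_quat(s["tcp_rot"]).as_matrix();p=np.array(s["tcp_pos"]);print(p.round(4).tolist(),s["tcp_rot"],"psi",np.arctan2(R[1,1],R[0,1]),s["contact_force"],s["opening"],s["grip_force"])
c=r.camera("top");P,u,v=pts(c)
E
python3 d6.py
```

```text
[0.5449, 0.3586, 0.1301] [6.61821682e-01 7.49661245e-01 2.60203715e-04 1.10710535e-04] psi 0.12430387154936837 [ 0.0193525   0.01977465 -1.07186671] 0.01881258452241447 77.92580008506775
```

```bash
cat > d7.py <<'E'
from go import *
H2=HINGE+[.002,0,0];A=.13;TH=np.radians(39);T=.127
def tcp_for(x,y,z,a=A,th=TH):
    R=rot(YAW-a,th); return H2+door(a)@np.array([x,y,z])-R[:,2]*T,R
if __name__=="__main__":
    s=r.sense();p=np.array(s["tcp_pos"]);R0=Ro.from_quat(s["tcp_rot"]).as_matrix()
    q,R=tcp_for(-.0104,-.138,.0178);print(q)
    up=np.array([p[0],p[1],.36])
    plan([(up,R0,10),(q+[0,0,.06],R,15),(q,R,5)])
E
python3 d7.py
```

```text
[ 0.47636167 -0.03638588  0.30649754]
[[[0,0,-0.46,0,0,0],[0,0,-0.46,0,0,0],[0,0,-0.46,0,0,0],[0,0,-0.46,0,0,0],[0,0,-0.46,0,0,0]]]
[[[0,0,-0.46,0,0,0],[0,0,-0.46,0,0,0],[0,0,-0.46,0,0,0],[0,0,-0.46,0,0,0],[0,0,-0.46,0,0,0]]]
[[[-0.51,-0.15,-0.01,-0.56,-0.09,0.25],[-0.52,-0.15,-0.01,-0.56,-0.09,0.26],[-0.51,-0.13,-0.01,-0.57,-0.09,0.25],[-0.52,-0.13,-0.02,-0.56,-0.09,0.25],[-0.53,-0.11,-0.02,-0.56,-0.09,0.25]]]
[[[-0.52,-0.1,-0.02,-0.56,-0.09,0.26],[-0.53,-0.09,-0.02,-0.56,-0.09,0.25],[-0.53,-0.07,-0.02,-0.57,-0.09,0.25],[-0.53,-0.07,-0.01,-0.56,-0.09,0.26],[-0.53,-0.05,-0.02,-0.56,-0.09,0.25]]]
[[[-0.53,-0.05,-0.02,-0.56,-0.09,0.25],[-0.53,-0.03,-0.01,-0.57,-0.09,0.26],[-0.54,-0.02,-0.01,-0.56,-0.09,0.25],[-0.53,0,-0.01,-0.56,-0.09,0.25],[-0.54,0,-0.01,-0.56,-0.09,0.25]]]
[[[0,-0.15,0.19,0,0,0],[0,-0.15,0.19,0,0,0],[0,-0.16,0.18,0,0,0],[0,-0.15,0.19,0,0,0],[0,-0.15,0.19,0,0,0]]]
max 0.57 end [ 0.4763 -0.0366  0.3063]
```

Request:
{"name": "arm_command", "arguments": {
  "plan": [
    [[0, 0, -0.46, 0, 0, 0], [0, 0, -0.46, 0, 0, 0], [0, 0, -0.46, 0, 0, 0], [0, 0, -0.46, 0, 0, 0], [0, 0, -0.46, 0, 0, 0]]
  ]
}}

```text
time_s: 13.5
tcp_pos: [0.5446, 0.3585, 0.2456]
tcp_rot: [0.662, 0.75, -0.0, 0.0]
contact_force: [1.0, 0.3, -0.8]
opening: 0.0189
grip_force: 78.1
```

Request:
{"name": "arm_command", "arguments": {
  "plan": [
    [[0, 0, -0.46, 0, 0, 0], [0, 0, -0.46, 0, 0, 0], [0, 0, -0.46, 0, 0, 0], [0, 0, -0.46, 0, 0, 0], [0, 0, -0.46, 0, 0, 0]]
  ]
}}

```text
time_s: 14.12
tcp_pos: [0.5444, 0.3584, 0.3605]
tcp_rot: [0.662, 0.75, -0.0, 0.0]
contact_force: [0.2, -0.1, -0.9]
opening: 0.0193
grip_force: 78.1
```

Request:
{"name": "arm_command", "arguments": {
  "plan": [
    [[-0.51, -0.15, -0.01, -0.56, -0.09, 0.25], [-0.52, -0.15, -0.01, -0.56, -0.09, 0.26], [-0.51, -0.13, -0.01, -0.57, -0.09, 0.25], [-0.52, -0.13, -0.02, -0.56, -0.09, 0.25], [-0.53, -0.11, -0.02, -0.56, -0.09, 0.25]]
  ]
}}

```text
time_s: 14.75
tcp_pos: [0.5212, 0.2258, 0.362]
tcp_rot: [0.694, 0.71, 0.072, 0.088]
contact_force: [0.1, -0.1, -0.7]
opening: 0.0194
grip_force: 78.3
```

Request:
{"name": "arm_command", "arguments": {
  "plan": [
    [[-0.52, -0.1, -0.02, -0.56, -0.09, 0.26], [-0.53, -0.09, -0.02, -0.56, -0.09, 0.25], [-0.53, -0.07, -0.02, -0.57, -0.09, 0.25], [-0.53, -0.07, -0.01, -0.56, -0.09, 0.26], [-0.53, -0.05, -0.02, -0.56, -0.09, 0.25]]
  ]
}}

```text
time_s: 15.38
tcp_pos: [0.4986, 0.0943, 0.3641]
tcp_rot: [0.716, 0.66, 0.143, 0.175]
contact_force: [0.8, -1.0, -1.5]
opening: 0.0192
grip_force: 78.3
```

Request:
{"name": "arm_command", "arguments": {
  "plan": [
    [[-0.53, -0.05, -0.02, -0.56, -0.09, 0.25], [-0.53, -0.03, -0.01, -0.57, -0.09, 0.26], [-0.54, -0.02, -0.01, -0.56, -0.09, 0.25], [-0.53, 0, -0.01, -0.56, -0.09, 0.25], [-0.54, 0, -0.01, -0.56, -0.09, 0.25]]
  ]
}}

```text
time_s: 16.0
tcp_pos: [0.4755, -0.0371, 0.3667]
tcp_rot: [0.727, 0.6, 0.212, 0.258]
contact_force: [0.0, 0.3, -0.5]
opening: 0.0189
grip_force: 78.3
```

```bash
cat > w4.py <<'E'
from d7 import *
import sys
q,R=tcp_for(-.0104,-.138,.0178);plan([(q,R,5)])
c=r.camera("wrist");np.save("cw4.npy",c,allow_pickle=True)
s=r.sense();p=np.array(s["tcp_pos"]);Rt=Ro.from_quat(s["tcp_rot"]).as_matrix()
P,u,v=pts(c);Q=(P-p)@Rt
m=(abs(Q[:,0])<.016)&(abs(Q[:,1])<.015)&(Q[:,2]>.01)&(Q[:,2]<.15)
print("blade pts",m.sum())
for z in np.arange(.02,.14,.01):
    k=m&(abs(Q[:,2]-z)<.005)
    if k.sum()>3: print(z.round(3),k.sum(),np.percentile(Q[k,0],[3,97]).round(4),np.percentile(Q[k,1],[3,50,97]).round(4))
print("zmax",np.percentile(Q[m,2],[98,99.5]))
cv2.imwrite("pics/w4.png",c["img"][:,:,::-1])
E
python3 w4.py
```

```text
[[[0,-0.15,0.19,0,0,0],[0.01,-0.15,0.19,0,0,0],[0,-0.15,0.19,0.01,0.01,0],[0,-0.15,0.18,0,0,0.01],[0.01,-0.15,0.19,0,0,0]]]
max 0.19 end [ 0.4762 -0.0362  0.3066]
blade pts 304
0.02 77 [0.012  0.0159] [-0.0066 -0.0027  0.0129]
0.04 21 [0.013  0.0138] [0.0022 0.0034 0.0045]
0.05 28 [0.0131 0.0139] [0.0022 0.0034 0.0046]
0.06 22 [0.0129 0.0137] [0.0021 0.0034 0.0046]
0.07 19 [0.0132 0.0137] [0.0021 0.0027 0.0041]
0.08 17 [0.0131 0.0138] [0.002  0.0034 0.0041]
0.09 15 [0.0132 0.0138] [0.002  0.0027 0.0041]
0.1 13 [0.0132 0.0138] [0.0019 0.0034 0.0042]
0.11 14 [0.0132 0.0138] [0.0019 0.003  0.0042]
0.12 12 [0.0132 0.0138] [0.0019 0.003  0.0042]
zmax [0.12107288 0.12492542]
```

View pics/w4.png

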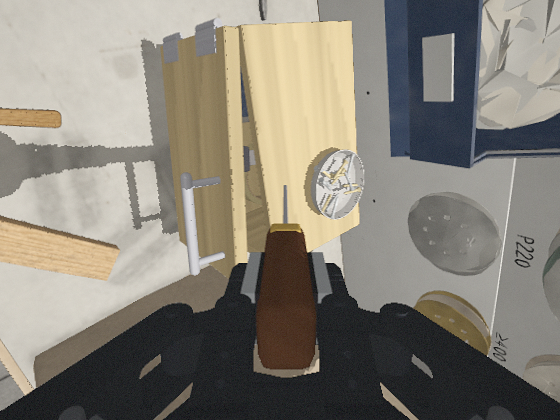

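```bash
cat > e2.py <<'E'
from go import *
c=np.load("cw4.npy",allow_pickle=True).item()
P,u,v=pts(c);A=.13;L=(P-HINGE)@door(A)
for y in np.arange(-.24,-.05,.02):
    k=(abs(L[:,2])<.005)&(abs(L[:,1]-y)<.006)&(L[:,0]>-.03)&(L[:,0]<.06)
    x=np.sort(L[k,0]); 
    if len(x)<10: continue
    g=np.argmax(np.diff(x)); print(y.round(2),"door",x[0].round(4),x[g].round(4),"panel",x[g+1].round(4),"z",np.median(L[k,2]).round(4))
k=(abs(L[:,2]+.05)<.004)&(L[:,0]>0)&(L[:,0]<.045)&(L[:,1]>-.2)&(L[:,1]<-.1);print("housing",k.sum(),np.percentile(L[k],[5,50,95],axis=0).round(4).tolist())
g=c["img"].astype(int);sat=(g.max(2)-g.min(2))[v,u]
k&=sat<15;print(k.sum(),np.percentile(L[k],[2,50,98],axis=0).round(4).tolist())
k=(abs(L[:,0]+.051)<.015)&(abs(L[:,2]+.022)<.012)&(L[:,1]<-.13)&(L[:,1]>-.24);print("bar",np.median(L[k],0),np.polyfit(L[k,1],L[k,0],1),np.percentile(L[k,1],[2,98]))
E
python3 e2.py
```

```text
-0.22 door -0.0149 -0.0002 panel 0.0004 z -0.0003
-0.2 door -0.0151 0.0008 panel 0.0314 z -0.0002
-0.18 door -0.0149 0.0015 panel 0.028 z -0.0003
-0.16 door -0.015 0.0013 panel 0.0254 z -0.0003
-0.14 door -0.0152 0.0014 panel 0.0223 z -0.0003
-0.12 door -0.0147 0.0009 panel 0.0195 z -0.0001
-0.1 door -0.0146 0.0017 panel 0.0167 z -0.0002
-0.08 door -0.0148 0.0017 panel 0.0144 z -0.0001
-0.06 door -0.015 0.0015 panel 0.011 z -0.0
housing 150 [[0.0319, -0.1448, -0.0517], [0.0357, -0.1317, -0.0504], [0.0395, -0.1189, -0.0493]]
118 [[0.0331, -0.1454, -0.052], [0.0364, -0.1314, -0.0503], [0.0403, -0.1181, -0.0487]]
bar [-0.05029216 -0.18142513 -0.02143608] [-0.00063555 -0.04955244] [-0.23664285 -0.1340208 ]
```

```bash
sed -i 's/HINGE+\[.002,0,0\]/HINGE/' d7.py
cat > d8.py <<'E'
from d7 import *
q,R=tcp_for(-.0054,-.136,.0115);plan([(q,R,5)])
E
python3 d8.py
```

```text
[[[0.03,-0.14,0.22,-0.01,0.02,-0.01],[0.03,-0.15,0.21,0,0.02,-0.01],[0.03,-0.14,0.22,-0.01,0.01,0],[0.02,-0.15,0.21,-0.01,0.02,-0.01],[0.03,-0.14,0.22,0,0.02,-0.01]]]
max 0.22 end [ 0.4797 -0.0354  0.3001]
```

Request:
{"name": "arm_command", "arguments": {
  "plan": [
    [[0.03, -0.14, 0.22, -0.01, 0.02, -0.01], [0.03, -0.15, 0.21, 0, 0.02, -0.01], [0.03, -0.14, 0.22, -0.01, 0.01, 0], [0.02, -0.15, 0.21, -0.01, 0.02, -0.01], [0.03, -0.14, 0.22, 0, 0.02, -0.01]]
  ]
}}

```text
time_s: 16.68
tcp_pos: [0.4835, -0.0303, 0.3018]
tcp_rot: [0.725, 0.602, 0.215, 0.257]
contact_force: [-0.9, -0.2, -1.5]
opening: 0.0192
grip_force: 78.4
```

```bash
cat > w5.py <<'E'
from d7 import *
s=r.sense();p=np.array(s["tcp_pos"]);R=Ro.from_quat(s["tcp_rot"]).as_matrix()
print("tip(robot) in door",((p+R[:,2]*T-HINGE)@door(A)).round(4),"lean",np.degrees(np.arccos(-R[2,2])),"tool in door",(door(A).T@R).round(3).tolist())
c=r.camera("wrist");np.save("cw5.npy",c,allow_pickle=True)
P,u,v=pts(c);Q=(P-p)@R;L=(P-HINGE)@door(A)
m=(abs(Q[:,0]-.0125)<.005)&(abs(Q[:,1]-.003)<.006)&(Q[:,2]>.03)&(Q[:,2]<.14)
for z in np.arange(.04,.14,.015):
    k=m&(abs(Q[:,2]-z)<.008)
    if k.sum()>3: print("blade",z.round(3),np.median(Q[k],0).round(4),"door fr",np.median(L[k],0).round(4))
print("zmax",np.percentile(Q[m,2],[98,99.8]))
for y in np.arange(-.2,-.05,.02):
    k=(abs(L[:,2])<.005)&(abs(L[:,1]-y)<.006)&(L[:,0]>-.03)&(L[:,0]<.06)&~m
    x=np.sort(L[k,0]); 
    if len(x)<10: continue
    g=np.argmax(np.diff(x)); print(y.round(2),"door",x[0].round(4),x[g].round(4),"panel",x[g+1].round(4),"z",np.median(L[k,2]).round(4))
g=c["img"].astype(int);sat=(g.max(2)-g.min(2))[v,u]
k=(abs(L[:,2]+.05)<.004)&(L[:,0]>0)&(L[:,0]<.045)&(L[:,1]>-.2)&(L[:,1]<-.1)&(sat<15);print(k.sum(),np.percentile(L[k],[2,50,98],axis=0).round(4).tolist())
cv2.imwrite("pics/w5.png",cv2.resize(c["img"][90:300,150:430,::-1],(560,420)))
E
python3 w5.py
```

```text
tip(robot) in door [-0.0024 -0.1293  0.0133] lean 39.140802569762506 tool in door [[-0.008, 0.776, 0.631], [1.0, 0.004, 0.007], [0.003, 0.631, -0.776]]
blade 0.04 [0.0087 0.0003 0.0425] door fr [-0.0552 -0.1212  0.0787]
blade 0.055 [0.0086 0.0003 0.0549] door fr [-0.0478 -0.1212  0.0693]
blade 0.07 [0.0086 0.0003 0.0697] door fr [-0.0386 -0.1211  0.0577]
blade 0.085 [ 0.0086 -0.0001  0.0844] door fr [-0.029  -0.121   0.0463]
blade 0.1 [ 0.0085 -0.0002  0.099 ] door fr [-0.0202 -0.121   0.0352]
blade 0.115 [ 0.0084 -0.0002  0.1146] door fr [-0.0109 -0.121   0.0227]
blade 0.13 [8.400e-03 1.000e-04 1.242e-01] door fr [-0.0046 -0.121   0.0157]
zmax [0.12352466 0.12495142]
-0.2 door 0.036 0.047 panel 0.0481 z -0.0002
-0.18 door -0.0149 -0.0134 panel 0.0308 z -0.0002
-0.16 door -0.0149 -0.0001 panel 0.0254 z -0.0002
-0.14 door -0.0152 0.0009 panel 0.0225 z -0.0003
-0.12 door -0.0155 0.001 panel 0.0193 z -0.0002
-0.1 door -0.0155 0.0009 panel 0.0164 z -0.0002
-0.08 door -0.0156 0.0012 panel 0.0137 z -0.0002
-0.06 door -0.0156 0.0014 panel 0.0102 z -0.0002Traceback (most recent call last):
 
[... 249 characters left out ...]
                                                 ~~~~~~~~~~~~~^^^^^^^^^^^^^^^^^^^^^^^
    return _quantile_unchecked(
        a, q, axis, out, overwrite_input, method, keepdims, weights)
    return _ureduce(a,
                    func=_quantile_ureduce_func,
    ...<5 lines>...
                    overwrite_input=overwrite_input,
                    method=method)
    r = func(a, **kwargs)
    result = _quantile(arr,
                       quantiles=q,
    ...<2 lines>...
                       out=out,
                       weights=wgt)
    slices_having_nans = np.isnan(arr[-1, ...])
                                  ~~~^^^^^^^^^
IndexError: index -1 is out of bounds for axis 0 with size 0
```

Request:
{"name": "arm_command", "arguments": {
  "plan": [
    [[0, 0, 0, 0, 0, 0], [0, 0, 0, 0, 0, 0], [0, 0, 0, 0, 0, 0], [0, 0, 0, 0, 0, 0], [0, 0, 0, 0, 0, 0]]
  ]
}}

```text
time_s: 17.35
tcp_pos: [0.4836, -0.0307, 0.3022]
tcp_rot: [0.725, 0.602, 0.215, 0.257]
contact_force: [-0.2, 0.2, -0.7]
opening: 0.0187
grip_force: 78.3
```

```bash
sed -i 's/;print(k.sum(),np.percentile(L\[k\],\[2,50,98\],axis=0).round(4).tolist())$//' w5.py; python3 w5.py
```

```text
tip(robot) in door [-0.0022 -0.1299  0.0137] lean 39.13818239391872 tool in door [[-0.007, 0.776, 0.631], [1.0, 0.004, 0.007], [0.003, 0.631, -0.776]]
blade 0.04 [0.0086 0.0003 0.0426] door fr [-0.0551 -0.1218  0.0795]
blade 0.055 [0.0087 0.0003 0.0541] door fr [-0.0479 -0.1216  0.0703]
blade 0.07 [0.0086 0.0002 0.0695] door fr [-0.0384 -0.1217  0.0582]
blade 0.085 [ 0.0086 -0.0004  0.0845] door fr [-0.0289 -0.1216  0.0468]
blade 0.1 [ 0.0084 -0.0005  0.1005] door fr [-0.0197 -0.1216  0.0344]
blade 0.115 [ 0.0086 -0.0006  0.1146] door fr [-0.0107 -0.1214  0.0225]
blade 0.13 [ 0.0085 -0.0003  0.1243] door fr [-0.0042 -0.1214  0.0157]
zmax [0.12343416 0.12466256]
-0.2 door 0.0356 0.0394 panel 0.0404 z -0.0001
-0.18 door -0.0152 -0.0134 panel 0.0305 z -0.0001
-0.16 door -0.0155 0.0011 panel 0.0254 z -0.0003
-0.14 door -0.0151 0.0019 panel 0.022 z -0.0002
-0.12 door -0.0152 0.0012 panel 0.0194 z -0.0002
-0.1 door -0.0155 0.0016 panel 0.0158 z -0.0002
-0.08 door -0.0154 0.0003 panel 0.0136 z -0.0002
-0.06 door -0.0154 0.0007 panel 0.0107 z -0.0002
```

View pics/w5.png

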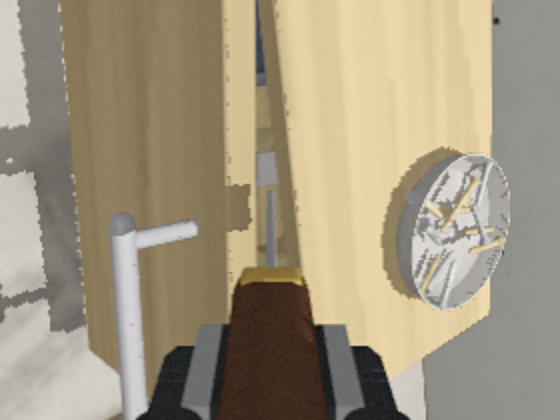

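Request:
{"name": "arm_command", "arguments": {
  "plan": [
    [[0, -0.05, 0, 0, 0, 0], [0, 0, 0.3, 0, 0, 0], [0, 0, 0.35, 0, 0, 0], [0, 0, 0.35, 0, 0, 0], [0, 0, 0.3, 0, 0, 0]]
  ]
}}

```text
time_s: 18.02
tcp_pos: [0.5223, -0.0377, 0.2493]
tcp_rot: [0.725, 0.602, 0.215, 0.256]
contact_force: [-0.6, 0.4, -1.3]
opening: 0.0195
grip_force: 78.3
```

Request:
{"name": "arm_command", "arguments": {
  "plan": [
    [[0, 0, 0, 0, 0, 0], [0, 0, 0.1, 0, 0, 0], [0, 0, 0.1, 0, 0, 0], [0, 0, 0.1, 0, 0, 0], [0, 0, 0, 0, 0, 0]]
  ]
}}

```text
time_s: 18.65
tcp_pos: [0.5314, -0.0395, 0.2381]
tcp_rot: [0.725, 0.602, 0.215, 0.256]
contact_force: [0.1, 0.4, -1.7]
opening: 0.0193
grip_force: 78.3
```

```bash
cat > t.py <<'E'
from d7 import *
import sys
a=float(sys.argv[1]) if len(sys.argv)>1 else A
s=r.sense();p=np.array(s["tcp_pos"]);R=Ro.from_quat(s["tcp_rot"]).as_matrix()
D=door(a);L=(p+R[:,2]*.126-HINGE)@D-[.0008,0,0];l=np.arccos(-R[2,2])
print("tip in door",L.round(4),"p",(L@(D.T@R[:,1])).round(4),"lean",np.degrees(l).round(2),"F tool",(R.T@s["contact_force"]).round(1),"F",np.round(s["contact_force"],1),"t",s["time_s"],"tau",np.round(s["torque"],2))
E
python3 t.py
```

```text
tip in door [ 0.0449 -0.1293 -0.0497] p 0.003 lean 39.09 F tool [ 0.4 -1.1  1.3] F [ 0.1  0.4 -1.7] t 18.65 tau [0.16 0.8  0.05]
```

Request:
{"name": "arm_command", "arguments": {
  "plan": [
    [[0, 0, 0.06, 0, 0, 0], [0, 0, 0.05, 0, 0, 0], [0, 0, 0.05, 0, 0, 0], [0, 0, 0.05, 0, 0, 0], [0, 0, 0.04, 0, 0, 0]]
  ]
}}

```text
time_s: 19.27
tcp_pos: [0.5413, -0.0403, 0.2304]
tcp_rot: [0.724, 0.602, 0.217, 0.259]
contact_force: [-3.0, 1.1, 7.3]
opening: 0.0193
grip_force: 79.5
```

```bash
python3 t.py
```

```text
tip in door [ 0.0554 -0.1281 -0.0569] p 0.0059 lean 39.42 F tool [ 0.6  2.2 -7.7] F [-3.   1.1  7.3] t 19.275 tau [ 0.26 -0.43  0.31]
```

Request:
{"name": "arm_command", "arguments": {
  "plan": [
    [[0, -0.02, 0.03, 0, 0, 0], [0, -0.02, 0.02, 0, 0, 0], [0, 0, 0, 0, 0, 0], [0, 0, 0, 0, 0, 0], [0, 0, 0, 0, 0, 0]]
  ]
}}

```text
time_s: 19.9
tcp_pos: [0.5427, -0.0406, 0.2287]
tcp_rot: [0.723, 0.601, 0.217, 0.26]
contact_force: [-1.4, 1.6, 9.9]
opening: 0.0191
grip_force: 80.0
```

```bash
python3 t.py;  python3 - <<'E'
from d7 import *
c=r.camera("wrist");np.save("cw6.npy",c,allow_pickle=True)
s=r.sense();p=np.array(s["tcp_pos"]);R=Ro.from_quat(s["tcp_rot"]).as_matrix()
P,u,v=pts(c);Q=(P-p)@R;L=(P-HINGE)@door(A)
m=(abs(Q[:,0]-.0085)<.006)&(abs(Q[:,1])<.008)&(Q[:,2]>.03)&(Q[:,2]<.14)
for z in np.arange(.04,.14,.01):
    k=m&(abs(Q[:,2]-z)<.006)
    if k.sum()>3: print("blade",z.round(3),np.median(Q[k],0).round(4),"door fr",np.median(L[k],0).round(4))
for y in np.arange(-.18,-.05,.02):
    k=(abs(L[:,2])<.005)&(abs(L[:,1]-y)<.006)&(L[:,0]>-.03)&(L[:,0]<.06)&~m
    x=np.sort(L[k,0]); 
    if len(x)<10: continue
    g=np.argmax(np.diff(x)); print(y.round(2),"door",x[0].round(4),x[g].round(4),"panel",x[g+1].round(4))
cv2.imwrite("pics/w6.png",cv2.resize(c["img"][40:250,150:430,::-1],(560,420)))
E
```

```text
tip in door [ 0.0572 -0.1283 -0.0583] p 0.0061 lean 39.65 F tool [ 1.4  5.  -8.7] F [-1.4  1.6  9.9] t 19.9 tau [ 0.01 -0.81  0.21]
blade 0.04 [ 0.0091 -0.006   0.0445] door fr [ 0.0015 -0.1198  0.0002]
blade 0.05 [ 0.0091 -0.0038  0.0466] door fr [ 0.0042 -0.1197 -0.    ]
blade 0.06 [0.0088 0.0046 0.0617] door fr [ 0.0207 -0.1199 -0.0058]
blade 0.07 [0.0087 0.0022 0.0651] door fr [ 0.0211 -0.1199 -0.0102]
blade 0.08 [0.0088 0.0002 0.0796] door fr [ 0.0282 -0.1198 -0.0231]
blade 0.09 [ 0.0087 -0.0005  0.0887] door fr [ 0.034  -0.1198 -0.0299]
blade 0.1 [ 0.0085 -0.0005  0.1005] door fr [ 0.0411 -0.1199 -0.0391]
blade 0.11 [ 0.0088 -0.0013  0.1102] door fr [ 0.0466 -0.1196 -0.0465]
blade 0.12 [ 0.0062 -0.0023  0.1247] door fr [ 0.0554 -0.1222 -0.0588]
blade 0.13 [ 0.0066 -0.0023  0.1259] door fr [ 0.0562 -0.1217 -0.0595]
-0.16 door 0.0434 0.0434 panel 0.0438
-0.14 door -0.0077 -0.0055 panel 0.0254
-0.12 door -0.0087 0.0032 panel 0.02
-0.1 door -0.01 0.0072 panel 0.0161
-0.08 door -0.0118 0.0055 panel 0.0135
-0.06 door -0.012 0.0047 panel 0.0103
```

View pics/w6.png

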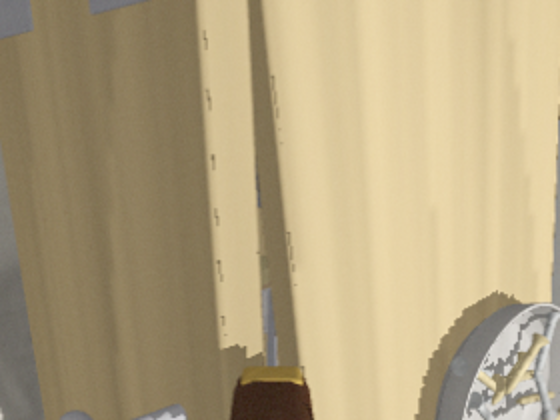

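Request:
{"name": "arm_command", "arguments": {
  "plan": [
    [[0, 0, 0.04, 0, 0, 0], [0, 0, 0.04, 0, 0, 0], [0, 0, 0.04, 0, 0, 0], [0, 0, 0, 0, 0, 0], [0, 0, 0, 0, 0, 0]]
  ]
}}

```text
time_s: 20.58
tcp_pos: [0.5464, -0.0416, 0.2241]
tcp_rot: [0.723, 0.601, 0.217, 0.261]
contact_force: [-1.2, 0.7, 10.9]
opening: 0.0193
grip_force: 79.9
```

```bash
cat > dm.py <<'E'
from d7 import *
def angle(tag):
    c=r.camera("wrist");np.save(tag+".npy",c,allow_pickle=True)
    P,u,v=pts(c);L=(P-HINGE)@door(0)
    xs=[];ys=[]
    k0=(abs(L[:,2])<.004)&(L[:,0]>-.13)&(L[:,0]<.05)
    for y in np.arange(-.2,-.03,.008):
        k=k0&(abs(L[:,1]-y)<.004)
        if k.sum()>8: xs.append(np.percentile(L[k,0],1));ys.append(y)
    f=np.polyfit(ys,xs,1); e=np.array(xs)-np.polyval(f,ys)
    w=abs(e)<.002
    if w.sum()>3: f=np.polyfit(np.array(ys)[w],np.array(xs)[w],1)
    print("door angle",np.arctan(f[0]).round(4),"x0",(f[1]*np.cos(np.arctan(f[0]))).round(4),w.sum())
    return np.arctan(f[0])
if __name__=="__main__":
    a=angle("cw7")
    import sys; sys.argv=["",str(a)]
    exec(open("t.py").read())
E
python3 dm.py
```

```text
door angle -0.3925 x0 -0.0468 3
tip in door [-0.0114 -0.1423 -0.0629] p 0.0063 lean 39.67 F tool [ 0.4  4.6 -9.4] F [-2.3  0.9 10.1] t 20.625 tau [-0.09 -0.91  0.11]
```

```bash
cat > dm.py <<'E'
from d7 import *
def angle(c,a):
    P,u,v=pts(c)
    for it in range(3):
        L=(P-HINGE)@door(a);xs=[];ys=[]
        k0=(abs(L[:,2])<.004)&(L[:,0]>-.03)&(L[:,0]<.0)
        for y in np.arange(-.2,-.03,.008):
            k=k0&(abs(L[:,1]-y)<.004)
            if k.sum()>8: xs.append(np.percentile(L[k,0],2));ys.append(y)
        f=np.polyfit(ys,xs,1); a+=np.arctan(f[0])
    print("door angle",a.round(4),"x0",f[1].round(4),"n",len(xs),np.round(xs,4)[::2])
    return a
import sys
if __name__=="__main__":
    g=float(sys.argv[1])
    c=np.load(sys.argv[2],allow_pickle=True).item() if len(sys.argv)>2 else r.camera("wrist")
    a=angle(c,g); sys.argv=["",str(a)]
    exec(open("t.py").read())
E
python3 dm.py .077 cw7.npy;python3 dm.py .077 cw6.npy;python3 dm.py .12 cw5.npy
```

```text
door angle 0.0753 x0 -0.0147 n 14 [-0.0146 -0.0147 -0.0147 -0.0148 -0.0149 -0.0147 -0.0147]
tip in door [ 0.0539 -0.1318 -0.0629] p 0.0062 lean 39.67 F tool [ 0.4  4.6 -9.4] F [-2.3  0.9 10.1] t 20.625 tau [-0.09 -0.91  0.11]
door angle 0.0765 x0 -0.0148 n 14 [-0.0148 -0.0146 -0.0148 -0.0149 -0.0149 -0.0147 -0.0148]
tip in door [ 0.0541 -0.1317 -0.0629] p 0.0062 lean 39.67 F tool [ 0.4  4.6 -9.4] F [-2.3  0.9 10.1] t 20.625 tau [-0.09 -0.91  0.11]
door angle 0.131 x0 -0.0147 n 19 [-0.0147 -0.0147 -0.0144 -0.0145 -0.0146 -0.0148 -0.0148 -0.015  -0.0146
 -0.0145]
tip in door [ 0.0612 -0.1285 -0.0629] p 0.0062 lean 39.67 F tool [ 0.4  4.6 -9.4] F [-2.3  0.9 10.1] t 20.625 tau [-0.09 -0.91  0.11]
```

Request:
{"name": "arm_command", "arguments": {
  "plan": [
    [[0, 0, 0.04, 0, 0, 0], [0, 0, 0.04, 0, 0, 0], [0, 0, 0, 0, 0, 0], [0, 0, 0, 0, 0, 0], [0, 0, 0, 0, 0, 0]]
  ]
}}

```text
time_s: 21.25
tcp_pos: [0.5489, -0.0421, 0.221]
tcp_rot: [0.724, 0.601, 0.217, 0.261]
contact_force: [-1.3, 1.1, 9.9]
opening: 0.019
grip_force: 79.8
```

```bash
cat > pull.py <<'E'
from d7 import *
import sys
da=float(sys.argv[1]);n=int(sys.argv[2]);dz=float(sys.argv[3])/1000
s=r.sense();p=np.array(s["tcp_pos"]);R0=Ro.from_quat(s["tcp_rot"]).as_matrix();rel=p-HINGE
plan([(HINGE+(D:=Ro.from_euler("z",-da*i/n).as_matrix())@rel+[0,0,dz*i/n],D@R0,1) for i in range(1,n+1)])
E
python3 dm.py .076; python3 pull.py .13 5 0
```

```text
door angle 0.0757 x0 -0.0147 n 14 [-0.0149 -0.0147 -0.0147 -0.0146 -0.0149 -0.0145 -0.0148]
tip in door [ 0.0565 -0.1321 -0.066 ] p 0.0062 lean 39.68 F tool [ 0.3  4.6 -9.4] F [-2.4  0.7 10.1] t 21.3 tau [-0.09 -0.95  0.19]
[[[0.01,-0.05,-0.04,0,-0.21,0.25],[0.01,-0.05,-0.05,0,-0.21,0.25],[0.01,-0.06,-0.04,0,-0.2,0.25],[0.01,-0.05,-0.04,0,-0.21,0.25],[0.01,-0.05,-0.04,0,-0.21,0.25]]]
max 0.25 end [ 0.5333 -0.0358  0.2208]
```

Request:
{"name": "arm_command", "arguments": {
  "plan": [
    [[0.01, -0.05, -0.04, 0, -0.21, 0.25], [0.01, -0.05, -0.05, 0, -0.21, 0.25], [0.01, -0.06, -0.04, 0, -0.2, 0.25], [0.01, -0.05, -0.04, 0, -0.21, 0.25], [0.01, -0.05, -0.04, 0, -0.21, 0.25]]
  ]
}}

```text
time_s: 21.92
tcp_pos: [0.5337, -0.0359, 0.2212]
tcp_rot: [0.761, 0.552, 0.2, 0.275]
contact_force: [-0.3, 0.5, 8.2]
opening: 0.0191
grip_force: 79.4
```

```bash
python3 dm.py .15; python3 pull.py .13 5 0
```

```text
door angle 0.2027 x0 -0.0145 n 14 [-0.0144 -0.0146 -0.0145 -0.0145 -0.0147 -0.0142 -0.0146]
tip in door [ 0.0563 -0.132  -0.0659] p 0.0065 lean 39.7 F tool [ 0.5  5.4 -7.3] F [-0.3  0.6  9.1] t 21.975 tau [-0.42 -0.93 -0.09]
[[[0.01,-0.05,-0.04,0,-0.21,0.25],[0.01,-0.05,-0.05,0,-0.21,0.25],[0.01,-0.05,-0.04,0,-0.2,0.25],[0.01,-0.06,-0.04,0,-0.21,0.25],[0.01,-0.05,-0.04,0,-0.21,0.25]]]
max 0.25 end [ 0.5187 -0.0272  0.2209]
```

Door is at 0.203 — past the catch. Continue.

Request:
{"name": "arm_command", "arguments": {
  "plan": [
    [[0.01, -0.05, -0.04, 0, -0.21, 0.25], [0.01, -0.05, -0.05, 0, -0.21, 0.25], [0.01, -0.05, -0.04, 0, -0.2, 0.25], [0.01, -0.06, -0.04, 0, -0.21, 0.25], [0.01, -0.05, -0.04, 0, -0.21, 0.25]]
  ]
}}

```text
time_s: 22.6
tcp_pos: [0.5188, -0.0277, 0.2211]
tcp_rot: [0.796, 0.502, 0.181, 0.287]
contact_force: [0.7, 1.2, 9.8]
opening: 0.0192
grip_force: 79.3
```

Request:
{"name": "arm_command", "arguments": {
  "plan": [
    [[0.01, -0.05, -0.04, 0, -0.21, 0.25], [0.01, -0.05, -0.05, 0, -0.21, 0.25], [0.01, -0.05, -0.04, 0, -0.2, 0.25], [0.01, -0.06, -0.04, 0, -0.21, 0.25], [0.01, -0.05, -0.04, 0, -0.21, 0.25]]
  ]
}}

```text
time_s: 23.22
tcp_pos: [0.5052, -0.0175, 0.221]
tcp_rot: [0.826, 0.449, 0.162, 0.298]
contact_force: [0.6, 0.6, 10.0]
opening: 0.0185
grip_force: 79.5
```

```bash
python3 dm.py .4; python3 pull.py .13 5 0
```

```text
door angle 0.4664 x0 -0.014 n 14 [-0.0139 -0.0141 -0.014  -0.0141 -0.0141 -0.0139 -0.0141]
tip in door [ 0.0566 -0.1317 -0.066 ] p 0.0061 lean 39.69 F tool [ 0.2  6.2 -8.4] F [-0.3  0.4 10.4] t 23.275 tau [-0.71 -0.92 -0.09]
[[[0.01,-0.05,-0.04,0,-0.21,0.25],[0.01,-0.05,-0.05,0,-0.21,0.25],[0.01,-0.05,-0.04,0,-0.2,0.25],[0.01,-0.06,-0.04,0,-0.21,0.25],[0.01,-0.05,-0.04,0,-0.21,0.25]]]
max 0.25 end [ 0.493  -0.0051  0.2207]
```

Request:
{"name": "arm_command", "arguments": {
  "plan": [
    [[0.01, -0.05, -0.04, 0, -0.21, 0.25], [0.01, -0.05, -0.05, 0, -0.21, 0.25], [0.01, -0.05, -0.04, 0, -0.2, 0.25], [0.01, -0.06, -0.04, 0, -0.21, 0.25], [0.01, -0.05, -0.04, 0, -0.21, 0.25]]
  ]
}}

```text
time_s: 23.9
tcp_pos: [0.4929, -0.0056, 0.2209]
tcp_rot: [0.854, 0.395, 0.142, 0.308]
contact_force: [1.8, 0.2, 10.1]
opening: 0.0191
grip_force: 79.5
```

Request:
{"name": "arm_command", "arguments": {
  "plan": [
    [[0.01, -0.05, -0.04, 0, -0.21, 0.25], [0.01, -0.05, -0.05, 0, -0.21, 0.25], [0.01, -0.05, -0.04, 0, -0.2, 0.25], [0.01, -0.06, -0.04, 0, -0.21, 0.25], [0.01, -0.05, -0.04, 0, -0.21, 0.25]]
  ]
}}

```text
time_s: 24.52
tcp_pos: [0.4824, 0.0077, 0.2208]
tcp_rot: [0.877, 0.338, 0.122, 0.317]
contact_force: [1.4, -0.2, 12.2]
opening: 0.0193
grip_force: 79.6
```

```bash
python3 dm.py .7; python3 pull.py .26 5 0; python3 -c "
from h import r;print(r.sense()['joint_pos'].round(2))"
```

```text
door angle 0.7286 x0 -0.0138 n 14 [-0.0138 -0.0138 -0.0139 -0.0139 -0.0139 -0.0136 -0.0139]
tip in door [ 0.0567 -0.1317 -0.0662] p 0.0058 lean 39.7 F tool [ 0.5  6.6 -9.5] F [-0.3  1.  11.5] t 24.575 tau [-1.08 -0.96 -0.02]
[[[0.02,-0.1,-0.09,0,-0.42,0.5],[0.02,-0.11,-0.08,0,-0.41,0.5],[0.02,-0.1,-0.09,0,-0.42,0.5],[0.03,-0.1,-0.08,0,-0.41,0.5],[0.02,-0.1,-0.09,0,-0.42,0.5]]]
max 0.5 end [0.4672 0.0382 0.221 ]
[-0.03  0.38 -0.62  2.4   1.33  0.94 -2.56]
```

```bash
cat > d9.py <<'E'
from d7 import *
s=r.sense();p=np.array(s["tcp_pos"]);R0=Ro.from_quat(s["tcp_rot"]).as_matrix()
plan([(p+[0,0,.14],R0,5),(np.array([.5446,.3585,.36]),rot(.124),20)])
E
python3 d9.py
```

```text
[[[0,0.36,-0.43,0,0,0],[0,0.36,-0.43,0,0,0],[0,0.35,-0.43,0,0,0],[0,0.36,-0.43,0,0,0],[0,0.36,-0.43,0,0,0]]]
[[[0.28,-0.17,-0.14,0.4,0.21,-0.57],[0.29,-0.16,-0.13,0.4,0.21,-0.58],[0.3,-0.15,-0.12,0.4,0.2,-0.57],[0.31,-0.14,-0.11,0.39,0.21,-0.58],[0.31,-0.13,-0.1,0.4,0.21,-0.57]]]
[[[0.33,-0.11,-0.09,0.4,0.21,-0.58],[0.33,-0.11,-0.08,0.4,0.21,-0.57],[0.33,-0.09,-0.08,0.4,0.21,-0.58],[0.34,-0.08,-0.06,0.4,0.2,-0.57],[0.35,-0.06,-0.06,0.39,0.21,-0.58]]]
[[[0.35,-0.05,-0.05,0.4,0.21,-0.57],[0.35,-0.04,-0.04,0.4,0.21,-0.58],[0.35,-0.02,-0.04,0.4,0.21,-0.57],[0.36,0,-0.02,0.4,0.21,-0.57],[0.35,0.01,-0.03,0.4,0.2,-0.58]]]
[[[0.36,0.03,-0.02,0.39,0.21,-0.57],[0.35,0.04,-0.01,0.4,0.21,-0.58],[0.35,0.05,-0.01,0.4,0.21,-0.57],[0.35,0.08,0,0.4,0.21,-0.58],[0.34,0.09,0,0.4,0.2,-0.57]]]
max 0.58 end [0.5447 0.3583 0.3598]
```

Request:
{"name": "arm_command", "arguments": {
  "plan": [
    [[0, 0.36, -0.43, 0, 0, 0], [0, 0.36, -0.43, 0, 0, 0], [0, 0.35, -0.43, 0, 0, 0], [0, 0.36, -0.43, 0, 0, 0], [0, 0.36, -0.43, 0, 0, 0]]
  ]
}}

```text
time_s: 25.2
tcp_pos: [0.4799, 0.0068, 0.3576]
tcp_rot: [0.879, 0.339, 0.118, 0.313]
contact_force: [-0.2, -0.2, -1.2]
opening: 0.0189
grip_force: 78.8
```

Request:
{"name": "arm_command", "arguments": {
  "plan": [
    [[0.28, -0.17, -0.14, 0.4, 0.21, -0.57], [0.29, -0.16, -0.13, 0.4, 0.21, -0.58], [0.3, -0.15, -0.12, 0.4, 0.2, -0.57], [0.31, -0.14, -0.11, 0.39, 0.21, -0.58], [0.31, -0.13, -0.1, 0.4, 0.21, -0.57]]
  ]
}}

```text
time_s: 25.82
tcp_pos: [0.4949, 0.0948, 0.3566]
tcp_rot: [0.851, 0.46, 0.09, 0.239]
contact_force: [-0.3, 0.4, -0.9]
opening: 0.0192
grip_force: 78.9
```

Request:
{"name": "arm_command", "arguments": {
  "plan": [
    [[0.33, -0.11, -0.09, 0.4, 0.21, -0.58], [0.33, -0.11, -0.08, 0.4, 0.21, -0.57], [0.33, -0.09, -0.08, 0.4, 0.21, -0.58], [0.34, -0.08, -0.06, 0.4, 0.2, -0.57], [0.35, -0.06, -0.06, 0.39, 0.21, -0.58]]
  ]
}}

```text
time_s: 26.45
tcp_pos: [0.5107, 0.1823, 0.3569]
tcp_rot: [0.804, 0.569, 0.06, 0.161]
contact_force: [-0.4, -0.0, -1.9]
opening: 0.0194
grip_force: 78.8
```

Request:
{"name": "arm_command", "arguments": {
  "plan": [
    [[0.35, -0.05, -0.05, 0.4, 0.21, -0.57], [0.35, -0.04, -0.04, 0.4, 0.21, -0.58], [0.35, -0.02, -0.04, 0.4, 0.21, -0.57], [0.36, 0, -0.02, 0.4, 0.21, -0.57], [0.35, 0.01, -0.03, 0.4, 0.2, -0.58]]
  ]
}}

```text
time_s: 27.08
tcp_pos: [0.5264, 0.2695, 0.3569]
tcp_rot: [0.741, 0.667, 0.029, 0.078]
contact_force: [0.9, -0.1, -1.3]
opening: 0.019
grip_force: 78.8
```

Request:
{"name": "arm_command", "arguments": {
  "plan": [
    [[0.36, 0.03, -0.02, 0.39, 0.21, -0.57], [0.35, 0.04, -0.01, 0.4, 0.21, -0.58], [0.35, 0.05, -0.01, 0.4, 0.21, -0.57], [0.35, 0.08, 0, 0.4, 0.21, -0.58], [0.34, 0.09, 0, 0.4, 0.2, -0.57]]
  ]
}}

```text
time_s: 27.7
tcp_pos: [0.5423, 0.3569, 0.3565]
tcp_rot: [0.661, 0.75, -0.003, -0.005]
contact_force: [0.1, -0.3, -0.2]
opening: 0.0194
grip_force: 78.8
```

Request:
{"name": "arm_command", "arguments": {
  "plan": [
    [[0, 0, 0, 0, 0, 0], [0, 0, 0, 0, 0, 0], [0, 0, 0, 0, 0, 0], [0, 0, 0, 0, 0, 0], [0, 0, 0, 0, 0, 0]]
  ]
}}

```text
time_s: 28.32
tcp_pos: [0.5421, 0.3572, 0.3578]
tcp_rot: [0.662, 0.75, -0.001, -0.005]
contact_force: [-0.2, 0.6, -1.4]
opening: 0.0188
grip_force: 78.9
```

```bash
cat > w7.py <<'E'
from d7 import *
s=r.sense();p=np.array(s["tcp_pos"]);R=Ro.from_quat(s["tcp_rot"]).as_matrix()
print(p,"psi",np.arctan2(R[1,1],R[0,1]),"zdir",R[:,2].round(4),s["joint_pos"].round(2),s["contact_force"].round(1))
c=r.camera("wrist");P,u,v=pts(c);Q=(P-p)@R
m=(abs(Q[:,0]-.01)<.01)&(abs(Q[:,1])<.01)&(Q[:,2]>.03)&(Q[:,2]<.14)
for z in np.arange(.04,.14,.02):
    k=m&(abs(Q[:,2]-z)<.006)
    if k.sum()>3: print("blade",z.round(3),np.median(Q[k],0).round(4))
print("zmax",np.percentile(Q[m,2],99.5))
plan([(np.array([.5447,.3585,.23]),rot(.124),5)])
E
python3 w7.py
```

```text
[0.54214348 0.35716592 0.35781565] psi 0.12461657049085334 zdir [-0.0085  0.0043 -1.    ] [-0.02  0.53 -0.96  1.62  0.45  1.23 -0.94] [-0.2  0.6 -1.4]
blade 0.04 [0.0085 0.0002 0.0412]
blade 0.06 [0.0084 0.0001 0.0598]
blade 0.08 [ 0.0084 -0.0002  0.0798]
blade 0.1 [ 0.0083 -0.0003  0.0992]
blade 0.12 [ 0.0082 -0.0004  0.1193]
zmax 0.12431561794710952
[[[0,0.01,0.51,-0.02,-0.01,0],[0,0.02,0.51,-0.02,-0.02,0],[0,0.01,0.51,-0.02,-0.01,0],[0.01,0.01,0.51,-0.02,-0.01,0.01],[0,0.02,0.52,-0.02,-0.02,0]]]
max 0.52 end [0.5449 0.3585 0.2298]
```

Request:
{"name": "arm_command", "arguments": {
  "plan": [
    [[0, 0.01, 0.45, -0.02, -0.01, 0], [0, 0.02, 0.45, -0.02, -0.02, 0], [0, 0.01, 0.45, -0.02, -0.01, 0], [0.01, 0.01, 0.45, -0.02, -0.01, 0.01], [0, 0.02, 0.45, -0.02, -0.02, 0]]
  ]
}}

```text
time_s: 29.0
tcp_pos: [0.5449, 0.3586, 0.2435]
tcp_rot: [0.662, 0.75, -0.0, -0.0]
contact_force: [0.5, -0.0, -1.6]
opening: 0.0195
grip_force: 78.9
```

Request:
{"name": "arm_command", "arguments": {
  "plan": [
    [[0, 0, 0, 0, 0, 0], [0, 0, 0, 0, 0, 0], [0, 0, 0, 0, 0, 0], [0, 0, 0, 0, 0, 0], [0, 0, 0, 0, 0, 0]]
  ]
}}

```text
time_s: 29.62
tcp_pos: [0.5451, 0.3588, 0.2455]
tcp_rot: [0.662, 0.75, 0.0, 0.0]
contact_force: [-0.1, 0.0, -1.0]
opening: 0.0193
grip_force: 78.9
```

```bash
cat > w8.py <<'E'
from d7 import *
s=r.sense();p=np.array(s["tcp_pos"]);R=Ro.from_quat(s["tcp_rot"]).as_matrix()
print(p,"zdir",R[:,2].round(4),s["contact_force"].round(1))
plan([(np.array([.5447,.3585,.225]),rot(.124),3),(np.array([.5447,.3585,.132]),rot(.124),7)])
E
python3 w8.py
```

```text
[0.54512643 0.35878647 0.24554714] zdir [ 3.e-04  3.e-04 -1.e+00] [-0.1  0.  -1. ]
[[[0,0,0.14,0,0,0],[0,-0.01,0.13,0,0,0],[0,0,0.14,0,0,0],[0,0,0.27,0,0,0],[0,0,0.26,0,0,0]]]
[[[0,0,0.27,0,0,0],[-0.01,0,0.26,0,0,0],[0,0,0.27,0,0,0],[0,0,0.27,0,0,0],[0,0,0.26,0,0,0]]]
max 0.27 end [0.5447 0.3583 0.132 ]
```

Request:
{"name": "arm_command", "arguments": {
  "plan": [
    [[0, 0, 0.14, 0, 0, 0], [0, -0.01, 0.13, 0, 0, 0], [0, 0, 0.14, 0, 0, 0], [0, 0, 0.2, 0, 0, 0], [0, 0, 0.2, 0, 0, 0]]
  ]
}}

```text
time_s: 30.25
tcp_pos: [0.5444, 0.3585, 0.2037]
tcp_rot: [0.662, 0.75, -0.0, -0.0]
contact_force: [-0.4, 0.4, -1.9]
opening: 0.0194
grip_force: 78.9
```

Request:
{"name": "arm_command", "arguments": {
  "plan": [
    [[0, 0, 0.27, 0, 0, 0], [0, 0, 0.27, 0, 0, 0], [0, 0, 0.27, 0, 0, 0], [0, 0, 0.27, 0, 0, 0], [0, 0, 0.27, 0, 0, 0]]
  ]
}}

```text
time_s: 30.88
tcp_pos: [0.5445, 0.3587, 0.1361]
tcp_rot: [0.662, 0.75, -0.0, -0.0]
contact_force: [-0.0, -0.5, -1.3]
opening: 0.0192
grip_force: 78.9
```

Request:
{"name": "arm_command", "arguments": {
  "plan": [
    [[0, 0, 0.06, 0, 0, 0], [0, 0, 0.02, 0, 0, 0], [0, 0, 0, 0, 0, 0], [0, 0, 0, 0, 0, 0], [0, 0, 0, 0, 0, 0]]
  ]
}}

```text
time_s: 31.5
tcp_pos: [0.5446, 0.3587, 0.1334]
tcp_rot: [0.662, 0.75, 0.0, -0.0]
contact_force: [0.4, 0.7, -0.6]
opening: 0.0191
grip_force: 78.9
```

Request:
{"name": "arm_command", "arguments": {
  "plan": [
    [[0, 0, 0.05, 0, 0, 0], [0, 0, 0.02, 0, 0, 0], [0, 0, 0, 0, 0, 0], [0, 0, 0, 0, 0, 0], [0, 0, 0, 0, 0, 0]]
  ]
}}

```text
time_s: 32.12
tcp_pos: [0.5444, 0.3585, 0.1296]
tcp_rot: [0.662, 0.75, -0.0, -0.0]
contact_force: [-0.4, -1.1, 1.1]
opening: 0.0189
grip_force: 79.4
```

Request:
{"name": "arm_command", "arguments": {
  "plan": [
    [[0, 0, 0, 0, 0, 0], [0, 0, 0, 0, 0, 0], [0, 0, 0, 0, 0, 0], [0, 0, 0, 0, 0, 0], [0, 0, 0, 0, 0, 0]]
  ],
  "gripper": 50
}}

```text
time_s: 32.75
tcp_pos: [0.5445, 0.3586, 0.1296]
tcp_rot: [0.662, 0.75, -0.0, -0.0]
contact_force: [0.3, -0.2, -0.2]
opening: 0.0498
grip_force: 0.0
```

Request:
{"name": "arm_command", "arguments": {
  "plan": [
    [[0, 0, -0.3, 0, 0, 0], [0, 0, -0.6, 0, 0, 0], [0, 0, -0.8, 0, 0, 0], [0, 0, -0.9, 0, 0, 0], [0, 0, -0.9, 0, 0, 0]]
  ]
}}

```text
time_s: 33.38
tcp_pos: [0.5442, 0.3588, 0.3072]
tcp_rot: [0.662, 0.75, 0.0, -0.0]
contact_force: [1.1, 0.5, -0.5]
opening: 0.05
grip_force: 0.0
```

Request:
{"name": "arm_command", "arguments": {
  "plan": [
    [[0, 0, -0.6, 0, 0, 0], [0, 0, 0, 0, 0, 0], [0, 0, 0, 0, 0, 0], [0, 0, 0, 0, 0, 0], [0, 0, 0, 0, 0, 0]]
  ],
  "gripper": 0
}}

```text
time_s: 34.0
tcp_pos: [0.5442, 0.3581, 0.3333]
tcp_rot: [0.662, 0.75, -0.001, -0.0]
contact_force: [0.4, -0.9, 0.7]
opening: 0.0001
grip_force: 0.0
```

```bash
cat > w9.py <<'E'
from go import *
c=r.camera("top");P,u,v=pts(c)
m=(P[:,2]>.17)&(P[:,2]<.19)&(P[:,0]>.5)&(P[:,0]<.58)&(P[:,1]>.32)&(P[:,1]<.40);print("scr",m.sum(),cv2.minAreaRect(P[m][:,:2].astype(np.float32)*1000),np.median(P[m,2])) if m.sum()>5 else print("occl",m.sum())
cs=r.camera("scene");P,u,v=pts(cs)
m=(P[:,2]>.11)&(P[:,2]<.2)&(P[:,0]>.5)&(P[:,0]<.58)&(P[:,1]>.335)&(P[:,1]<.40)
for z in (.12,.14,.16,.178):
    k=m&(abs(P[:,2]-z)<.006); print(z,k.sum(),np.median(P[k],0).round(4))
# door push plan
s=r.sense();p=np.array(s["tcp_pos"]);R0=Ro.from_quat(s["tcp_rot"]).as_matrix();print(p)
a=.73;d=lambda a,x,y,z:HINGE+door(a)@np.array([x,y,z])
R=lambda a:rot(YAW-a*.6)
q1=d(a,.045,-.13,.07);q2=d(a,.045,-.13,-.02)
plan([(np.array([q1[0],q1[1],.38]),R(a),15),(q1,R(a),5),(q2,R(a),5)])
print("push");W=[(d(b,.012,-.13+.03*(b-a)/.5,-.02),R(b),1) for b in np.linspace(a,1.3,15)]
W[0]=(W[0][0],W[0][1],3);plan(W,(q2,R(a)))
cv2.imwrite("pics/w9.png",cv2.resize(cs["img"][100:360,100:420,::-1],(640,520)))
E
python3 w9.py
```

```text
scr 113 ((544.795166015625, 358.669189453125), (19.36126708984375, 25.037067413330078), 0.6526300311088562) 0.179109163528392
0.12 53 [0.5347 0.3608 0.1204]
0.14 53 [0.5344 0.3602 0.1398]
0.16 55 [0.535  0.362  0.1595]
0.178 115 [0.5398 0.3578 0.1787]
[0.54433469 0.35841145 0.33378193]
[[[-0.53,-0.09,-0.06,0,0,0.52],[-0.53,-0.06,-0.06,0,0,0.52],[-0.53,-0.05,-0.06,0,0,0.52],[-0.53,-0.02,-0.06,0,0,0.52],[-0.53,0,-0.07,-0.01,0,0.52]]]
[[[-0.54,0.03,-0.06,0,0.01,0.52],[-0.53,0.04,-0.06,0,0,0.52],[-0.53,0.07,-0.06,0,0,0.52],[-0.52,0.09,-0.06,0,0,0.52],[-0.53,0.11,-0.06,0,0,0.52]]]
[[[-0.51,0.14,-0.07,0,0,0.52],[-0.51,0.15,-0.06,0,0,0.52],[-0.51,0.18,-0.06,-0.01,0,0.52],[-0.49,0.19,-0.06,0,0,0.52],[-0.49,0.22,-0.06,0,0,0.52]]]
[[[0,0,0.48,0,0,0],[0,0,0.48,0,0,0],[0,0,0.48,0,0,0],[0,0,0.48,0,0,0],[0,0,0.48,0,0,0]]]
[[[0,0,0.36,0,0,0],[0,0,0.36,0,0,0],[0,0,0.36,0,0,0],[0,0,0.36,0,0,0],[0,0,0.36,0,0,0]]]
max 0.54 end [ 0.5285 -0.0415  0.1699]
push
[[[0.06,-0.21,0,0,0,0],[0.07,-0.21,0,0,0,0],[0.06,-0.21,0,0,0,0],[0.07,-0.09,0,0,0,0.31],[0.07,-0.08,0,0,0,0.3]]]
[[[0.07,-0.09,0,0,0,0.31],[0.07,-0.08,0,0,0,0.3],[0.07,-0.07,0,0,0,0.31],[0.08,-0.07,0,0,0,0.3],[0.07,-0.07,0,0,0,0.31]]]
[[[0.07,-0.07,0,0,0,0.3],[0.08,-0.06,0,0,0,0.31],[0.07,-0.06,0,0,0,0.3],[0.07,-0.06,0,0,0,0.31],[0.08,-0.06,0,0,0,0.3]]]
[[[0.07,-0.05,0,0,0,0.31],[0.07,-0.05,0,0,0,0.31],[0,0,0,0,0,0],[0,0,0,0,0,0],[0,0,0,0,0,0]]]
max 0.31 end [0.4978 0.0503 0.17  ]
```

View pics/w9.png

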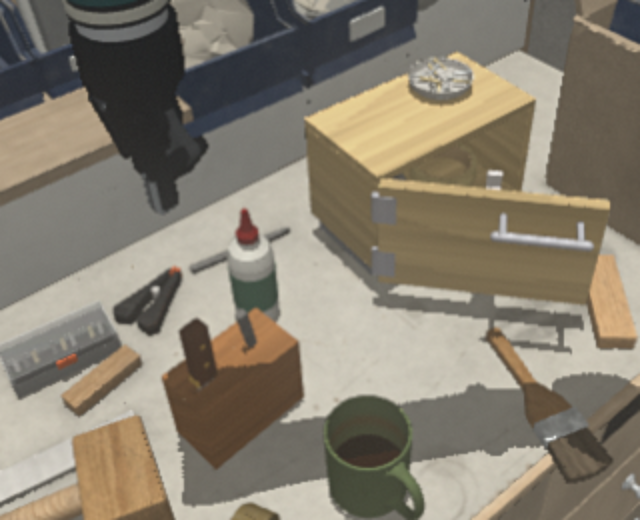

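Request:
{"name": "arm_command", "arguments": {
  "plan": [
    [[-0.53, -0.09, -0.06, 0, 0, 0.52], [-0.53, -0.06, -0.06, 0, 0, 0.52], [-0.53, -0.05, -0.06, 0, 0, 0.52], [-0.53, -0.02, -0.06, 0, 0, 0.52], [-0.53, 0, -0.07, 0, 0, 0.52]]
  ]
}}

```text
time_s: 34.72
tcp_pos: [0.5388, 0.2247, 0.3499]
tcp_rot: [0.737, 0.676, -0.0, -0.0]
contact_force: [0.9, -0.4, 0.3]
opening: 0.0
grip_force: 0.0
```

Request:
{"name": "arm_command", "arguments": {
  "plan": [
    [[-0.54, 0.03, -0.06, 0, 0, 0.52], [-0.53, 0.04, -0.06, 0, 0, 0.52], [-0.53, 0.07, -0.06, 0, 0, 0.52], [-0.52, 0.09, -0.06, 0, 0, 0.52], [-0.53, 0.11, -0.06, 0, 0, 0.52]]
  ]
}}

```text
time_s: 35.35
tcp_pos: [0.5335, 0.0911, 0.365]
tcp_rot: [0.803, 0.596, -0.0, -0.0]
contact_force: [-0.2, 0.5, 0.2]
opening: 0.0
grip_force: 0.0
```

Request:
{"name": "arm_command", "arguments": {
  "plan": [
    [[-0.51, 0.14, -0.07, 0, 0, 0.52], [-0.51, 0.15, -0.06, 0, 0, 0.52], [-0.51, 0.18, -0.06, 0, 0, 0.52], [-0.49, 0.19, -0.06, 0, 0, 0.52], [-0.49, 0.22, -0.06, 0, 0, 0.52]]
  ]
}}

```text
time_s: 35.98
tcp_pos: [0.5284, -0.0419, 0.3806]
tcp_rot: [0.86, 0.51, -0.0, -0.0]
contact_force: [0.1, -0.4, 0.4]
opening: 0.0001
grip_force: 0.0
```

Request:
{"name": "arm_command", "arguments": {
  "plan": [
    [[0, 0, 0.48, 0, 0, 0], [0, 0, 0.48, 0, 0, 0], [0, 0, 0.48, 0, 0, 0], [0, 0, 0.48, 0, 0, 0], [0, 0, 0.3, 0, 0, 0]]
  ]
}}

```text
time_s: 36.6
tcp_pos: [0.528, -0.0412, 0.2683]
tcp_rot: [0.86, 0.51, -0.001, -0.001]
contact_force: [-0.2, 0.2, 0.4]
opening: -0.0
grip_force: 0.0
```

```bash
cat > d10.py <<'E'
from go import *
s=r.sense();p=np.array(s["tcp_pos"]);R=Ro.from_quat(s["tcp_rot"]).as_matrix()
print(p,"in door",((p-HINGE)@door(.73)).round(4),"psi",np.arctan2(R[1,1],R[0,1])-YAW,s["contact_force"].round(1))
a=.73;d=lambda a,x,y,z:HINGE+door(a)@np.array([x,y,z]);RR=lambda a:rot(YAW-a*.6)
plan([(d(a,.045,-.13,-.02),RR(a),5)])
E
python3 d10.py
```

```text
[ 0.52802707 -0.04117984  0.26833019] in door [ 0.0445 -0.1301  0.0783] psi -0.4381168101847283 [-0.2  0.2  0.4]
[[[0,0,0.39,0,0,0],[0,0.01,0.4,-0.01,0,0],[0,0,0.39,0,0.01,0],[0,0,0.39,-0.01,0,0],[0,0,0.4,0,0,0]]]
max 0.4 end [ 0.5283 -0.0414  0.1698]
```

Request:
{"name": "arm_command", "arguments": {
  "plan": [
    [[0, 0, 0.39, 0, 0, 0], [0, 0.01, 0.4, 0, 0, 0], [0, 0, 0.39, 0, 0, 0], [0, 0, 0.39, 0, 0, 0], [0, 0, 0.4, 0, 0, 0]]
  ]
}}

```text
time_s: 37.22
tcp_pos: [0.5291, -0.0414, 0.1699]
tcp_rot: [0.86, 0.51, -0.0, -0.0]
contact_force: [-0.3, -0.4, 0.9]
opening: 0.0002
grip_force: 0.0
```

Request:
{"name": "arm_command", "arguments": {
  "plan": [
    [[0.06, -0.21, 0, 0, 0, 0], [0.07, -0.21, 0, 0, 0, 0], [0.06, -0.21, 0, 0, 0, 0], [0.07, -0.09, 0, 0, 0, 0.31], [0.07, -0.08, 0, 0, 0, 0.3]]
  ]
}}

```text
time_s: 37.85
tcp_pos: [0.502, -0.0079, 0.1715]
tcp_rot: [0.873, 0.488, -0.0, 0.001]
contact_force: [-1.0, -2.1, 0.7]
opening: 0.0002
grip_force: 0.5
```

Request:
{"name": "arm_command", "arguments": {
  "plan": [
    [[0.07, -0.09, 0, 0, 0, 0.31], [0.07, -0.08, 0, 0, 0, 0.3], [0.07, -0.07, 0, 0, 0, 0.31], [0.08, -0.07, 0, 0, 0, 0.3], [0.07, -0.07, 0, 0, 0, 0.31]]
  ]
}}

```text
time_s: 38.48
tcp_pos: [0.4962, 0.0181, 0.171]
tcp_rot: [0.901, 0.434, -0.0, -0.0]
contact_force: [0.3, -1.3, -0.8]
opening: 0.0004
grip_force: 0.5
```

Request:
{"name": "arm_command", "arguments": {
  "plan": [
    [[0.07, -0.07, 0, 0, 0, 0.3], [0.08, -0.06, 0, 0, 0, 0.31], [0.07, -0.06, 0, 0, 0, 0.3], [0.07, -0.06, 0, 0, 0, 0.31], [0.08, -0.06, 0, 0, 0, 0.3]]
  ]
}}

```text
time_s: 39.1
tcp_pos: [0.4967, 0.042, 0.171]
tcp_rot: [0.926, 0.378, -0.0, -0.0]
contact_force: [-0.8, -1.6, 0.2]
opening: 0.0002
grip_force: 0.6
```

Request:
{"name": "arm_command", "arguments": {
  "plan": [
    [[0.07, -0.05, 0, 0, 0, 0.31], [0.07, -0.05, 0, 0, 0, 0.31], [0, 0, 0, 0, 0, 0], [0, 0, 0, 0, 0, 0], [0, 0, 0, 0, 0, 0]]
  ]
}}

```text
time_s: 39.72
tcp_pos: [0.4987, 0.0504, 0.1712]
tcp_rot: [0.934, 0.356, 0.0, -0.0]
contact_force: [-0.2, -0.7, -0.5]
opening: 0.0
grip_force: 0.0
```

```bash
cat > dt.py <<'E'
from dm import *
c=r.camera("top");P,u,v=pts(c)
C=(P-HINGE)@door(0)
m=(abs(C[:,2])<.006)&(C[:,0]<-.03)&(C[:,0]>-.27)&(abs(C[:,1]+.1)<.14)
print(m.sum());Q=C[m][:,:2];l=cv2.fitLine(Q.astype(np.float32),cv2.DIST_HUBER,0,.01,.01).ravel();print(l,"angle",np.arctan2(abs(l[0]),abs(l[1])))
print(r.sense()["contact_force"].round(1),[round(x["confidence"],2) for x in r.spot_in("glue_bottle",c)])
E
python3 dt.py
```

```text
531
[ 0.97751385  0.21087115 -0.15593651 -0.02495269] angle 1.3583302
[-0.7  0.8  0. ] [0.61, 0.54, 0.52]
```

Door at about 1.36 rad. Back away from the door inner face, lift, and check.

Request:
{"name": "arm_command", "arguments": {
  "plan": [
    [[0, 0.1, 0, 0, 0, 0], [-0.05, 0.2, 0, 0, 0, 0], [0, 0, -0.5, 0, 0, 0], [0, 0, -0.8, 0, 0, 0], [0, 0, -0.8, 0, 0, 0]]
  ]
}}

```text
time_s: 40.45
tcp_pos: [0.5067, 0.0365, 0.277]
tcp_rot: [0.935, 0.356, -0.001, -0.0]
contact_force: [0.2, -0.0, 0.2]
opening: -0.0006
grip_force: 0.0
```

Request:
{"name": "arm_command", "arguments": {
  "plan": [
    [[0, 0, -0.8, 0, 0, 0], [0, 0, -0.5, 0, 0, 0], [0, 0, 0, 0, 0, 0], [0, 0, 0, 0, 0, 0], [0, 0, 0, 0, 0, 0]]
  ]
}}

```text
time_s: 41.08
tcp_pos: [0.5058, 0.0369, 0.3397]
tcp_rot: [0.934, 0.356, -0.002, -0.001]
contact_force: [0.4, -0.1, 0.4]
opening: -0.0001
grip_force: 0.0
```

```bash
python3 dt.py
python3 - <<'E'
from h import *
c=r.camera("scene");P,u,v=pts(c)
m=(P[:,2]>.06)&(P[:,2]<.185)&(P[:,0]>.6)&(P[:,0]<.70)&(P[:,1]>.17)&(P[:,1]<.27);Q=P[m];print("bottle",Q.min(0),Q.max(0))
m=(P[:,2]>.172)&(P[:,2]<.19)&(P[:,0]>.5)&(P[:,0]<.58)&(P[:,1]>.32)&(P[:,1]<.40);print("scr",np.median(P[m],0))
print(r.job_done())
E
```

```text
709
[ 0.9780786   0.20823608 -0.14255258 -0.02232055] angle 1.3610252
[-0.2  0.8  0.2] [0.92]
bottle [0.63384209 0.18652238 0.06013421] [0.68781683 0.24843802 0.16918565]
scr [0.53981339 0.35816906 0.17862975]
the job is handed in; nothing more can be done
None
```

The job is handed in, with no verdict returned: at my last look, at about 41 s, the door stood open at about 1.36 rad, the scraper was back upright in its slot, the glue bottle was still standing, and the arm was clear.

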